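Clamp the shaving mirror to the wet-room shelf

TASK

Put the shaving mirror up on the oak shelf: lay the bamboo toothbrush in the blue tray, then slide the loose mirror clamp along the shelf edge until its screw foot is over the black rubber pad. Wind the clamp's tension wheel clockwise until it comes up firm, with the red mark on the wheel's far rim in line with the red mark on the far end of the clamp, and do not force it well past that. Then swing the mirror arm out so that it points straight out from the shelf towards you, and leave the other things on the shelf where they are.

Things in the scene. Friction and masses are not known exactly. Their poses are not given: they have to be found in the camera images.
- shelf: floating oak shelf, 240 mm deep, 800 mm long, 30 mm thick, fixed. Origin: top edge of its front, half-way along; its top is at the origin's height, 120 mm above the counter. x points away from the robot into the shelf, y to the left along the front edge. A low tiled upstand carries it at its back.
- pad: thin black rubber protection pad flush on the shelf top at the front edge, 62 mm deep (x) by 50 mm along the edge (y). Origin: its centre, level with the shelf top. x and y parallel to the shelf's. The toothbrush lies over it at the start.
- brush_mid (a point): centre of the bamboo toothbrush's length, half-way up its handle (4.5 mm above its underside). The brush lies along its own y axis: 174 mm long, handle 12 mm wide and 9 mm thick, bristles up at the +y end (head 17 mm high). z up. 15 g.
- tray: shallow blue stoneware tray, open on top, 62 mm (x) by 205 mm (y, its long way) by 16 mm high, walls and floor 4 mm. Origin: centre of its underside. 0.45 kg, loose on the shelf behind the pad.
- wheel_mid (a point): centre of the clamp's tension wheel, on its upright axis, half-way up its thickness, 68 mm above the shelf top; stays at this height. Black, ribbed rim, 57 mm diameter, 18 mm thick, gripped across the rim with fingertips at least 48 mm above the shelf top: the clamp's upper arm below it (32 mm wide, top at 45 mm) reaches 40 mm to the far side. The screw foot, 24 mm diameter, is on the same axis.
- wheel (a joint): turn of the tension wheel in rad, growing clockwise from above (tightening). Free (0.12 N m) until the foot meets the shelf at 2.0, then stiffens steadily to a firm 1 N m or so at 2.9 (0.2 to 0.7 N m stays on a hand pausing there); there the red mark on its rim is at the far side (shelf +x), over the red mark on the clamp. Starts at 0 to 0.9; stays where left, springing back up to 0.1.
- clamp (a joint): position of the clamp along the shelf edge in m, growing to the right (shelf -y), range 0 to 0.30. The whole clamp slides with about 3 N of friction while its foot is off the shelf and can be moved by its wheel; wound down, the foot grips.
- pivot (a point): upright pivot of the mirror arm at the arm's mid-height, 55 mm above the shelf top; it sits on the clamp, 105 mm to the left (shelf +y) of the wheel axis and 41 mm nearer the robot (shelf -x), just over the front edge.
- mirror (a joint): swing of the mirror arm in rad: 0 folded along the shelf edge to the left (shelf +y), growing as it swings out towards the robot, 1.57 straight out from the shelf (shelf -x), stop at 1.66. Stiff hinge of 0.06 N m, stays where it is left.
- bar_mid (a point): point on the mirror arm, 40 mm from the pivot along it, at the middle of its section. The arm is a level square bar, 12 by 12 mm, its top 61 mm above the shelf top. y points along the arm away from the pivot. The round mirror (100 mm diameter, its centre 70 mm above the arm) stands across the arm's end, its back 96 mm from the pivot.
- storage_box: white plastic storage box with grey side latches, 130 x 158 mm, 104 mm high, at the left end of the shelf. Origin under its centre. Leave alone.
- incense: terracotta incense holder, 64 mm diameter, 36 mm high. Origin under its centre. Leave alone.
- dish: green glass dish, 80 mm diameter, 28 mm high. Origin under its centre. Leave alone.
- ice_roller: pale upright ice roller, 52 mm diameter, 90 mm high. Origin under its centre. Leave alone.

How it is judged:
By the outcome, as a careful person would: the job done as asked, in the order asked, and still so for the second after the job is handed in, with the robot touching nothing.
It also fails if it takes over 72 s, if anything falls off the work surface, if the arm or the gripper's body presses on something with over 40 N, if the wrist force passes 120 N, or if a joint passes its speed limit or range.

ROBOT

A 7-joint arm with a two-finger parallel gripper is mounted at the origin on the work surface. World frame = base frame: x ahead of the robot, y to its left, z up, the work surface at z = 0. Lengths are in m, angles in rad, forces in N, time in s.
With the tool pointing down it reaches from about 0.4 to 0.875 m from the base axis. Payload 4.4 kg.
Tool frame: the origin (TCP) lies at the very end of the fingers, on their centre line; the grasp point (between the pads) lies 19 mm behind it; z points along the fingers, x is the direction in which the jaws open and shut, and the axes are right-handed (so a half turn about z gives the same grasp; the last joint's range is limited). The gripper opens to 85 mm and grips with 20 to 120 N. Pads are 22 mm wide; open, the fingers measure 114 mm over their backs; the gripper's body (76 mm by 85 mm) begins 54 mm behind the grasp point. The pads swing forward as they close: fully open they stand 13 mm farther back than shut.
Start: joints at [-1.251, 0.628, 0.038, 1.517, -0.027, 0.996, -0.02], TCP at [0.245, 0.602, 0.231] pointing down, gripper open.
Joint ranges: [-3.06, 3.06], [-0.37, 2.12], [-1.25, 1.32], [0.18, 2.47], [-1.1, 4.24], [0.23, 1.98], [-2.94, 2.94]. Speed limits (rad/s): [2.57, 2.57, 3.14, 3.14, 3.14, 3.14, 3.14].

INTERFACE

Orientations are given as a 3x3 rotation matrix whose columns are the frame's x, y, z axes.
In Python, from cell import sensors, imaging, workorder gives the robot as it stands.
- The arm moves only by the tool drive_tool, never from a script. Its argument "series" is a list of rows, each a list of 7 numbers: the shift along the tool's x, y, z in cm, then the turn, a rotation vector about the tool's x, y, z in degrees, then the closure, from 0 (fully open) to 1 (shut). A call has exactly 5 rows; each row shifts and turns the commanded pose from where the row before left it, along the tool's axes as they then stand; what a row does not reach is not made up. A row lasts 1/8 s, in which the tool goes at most 62.5 mm and 10.7 degrees, less where a joint would pass 70% of its speed; a pose out of reach is approached as far as the arm can. A call with a gripper value outside its range is refused whole. The fingers move at their own pace and stop on an object; "force" is the grip in N (left out, the last holds). Time passes only in rows, so rows that do not move let the fingers close, or fill a call up. It gives the time, the measured TCP pose, the force and the opening at its end, in the units of the state.
- sensors.sense(): the state, without advancing time (a new reading comes with each control period).
- imaging.capture(name): name is "scene" or "top" or "wrist"; returns a dict with "frame" (384x512x3 uint8, blue, green, red), "camera_matrix" (3x3 intrinsics, pixels), "extrinsics" (4x4, takes a point from world to camera coordinates); the wrist camera has in their place "mount" (4x4, takes a point from camera to tool coordinates, whose origin is the TCP and whose axes are the tool frame's). Camera axes: x right, y up, looking along -z (the intrinsics and any distortion apply to the point x, -y, -z); pixel columns grow to the right and rows downward; lengths in m; the calibration is good to about 2 mm. A picture is of the moment at which its call begins: read the wrist's pose just before it. There is no depth.
- workorder.hand_in(): hands the job in, once; it reports no verdict.
The state is a dict: "clock": time; "joints": joint angles; "joint_velocities": joint speeds; "joint_torque": joint torques, N m; "tool_pos": TCP position; "orientation": TCP orientation; "contact_force": force on the tool from outside, world axes, zero at the start; "ft_torque": the same for the moment, N m; "gripper_width": finger opening in m.
Only numpy, scipy, OpenCV 4.12 (cv2) and the standard library are available. Lean on these libraries where they do the work, as an engineer would, in place of code of your own. Each camera call takes 0.05 s, during which the arm holds its last target.

## Working session

There is one attempt and no reset: what is moved stays moved. The work goes in short steps, Python scripts to look and compute and a tool call to move; the robot and the scene stay as the last step left them, time stands still between calls to the robot, and variables do not carry over. Pictures are saved under pics/ and viewed, and the job is handed in when it is done.

Besides the shell and the picture viewer there is one more tool, called after "Call:" by a JSON object that holds its "fn" and its "kwargs", one argument or row to a line. drive_tool: Moves the arm, as the interface text tells. Its arguments: {"type":"object","properties":{"series":{"type":"array"},"force":{"type":"number"}},"required":["series"]}

```bash
ls; mkdir -p pics; cat > h.py <<'E'
import numpy as np, cv2
from cell import sensors, imaging, workorder
def cap(name, fn=None):
    s=sensors.sense(); d=imaging.capture(name)
    if fn: cv2.imwrite('pics/'+fn+'.png', d['frame'])
    return s,d
E
python3 - <<'E'
from h import *
import pickle
print(sensors.sense())
for n in ['scene','top','wrist']:
    s,d=cap(n,n+'0'); print(n,[k for k in d]); 
    pickle.dump((s,d),open(n+'0.pkl','wb'))
    for k in d:
        if k!='frame': print(k,np.round(d[k],4).tolist() if not isinstance(d[k],str) else d[k])
E
```

```text
pics
{'clock': 0.0, 'joints': array([-1.25078482,  0.62932824,  0.03841649,  1.51837911, -0.02697816,
        0.99629575, -0.02002434]), 'joint_velocities': array([ 9.48046174e-04, -1.96197653e-05, -5.71684122e-04,  2.62909199e-03,
        2.08742242e-04,  1.33324202e-03, -5.43017576e-04]), 'joint_torque': array([-6.54337418e-04, -5.63398218e+01,  1.22545637e+00, -1.93438482e+01,
        1.08784102e-02,  1.05635799e-02,  2.00705671e-05]), 'tool_pos': array([0.24433099, 0.60165196, 0.23039667]), 'orientation': array([[ 3.76303157e-01,  9.26496337e-01, -6.86641284e-04],
       [ 9.26494658e-01, -3.76303783e-01, -1.76420952e-03],
       [-1.89291937e-03,  2.77081313e-05, -9.99998208e-01]]), 'contact_force': array([-0.27012592,  0.61979414, -1.01703761]), 'ft_torque': array([-0.02189424,  0.00150964,  0.01447384]), 'gripper_width': 0.08542573752368077}
scene ['frame', 'camera_matrix', 'extrinsics']
camera_matrix [[407.7354, 0.0, 255.6419], [0.0, 407.7354, 190.7566], [0.0, 0.0, 1.0]]
extrinsics [[0.2137, 0.9769, 0.0009, -0.2497], [-0.6428, 0.1399, 0.7532, 0.2188], [0.7356, -0.1616, 0.6578, -1.358], [0.0, 0.0, 0.0, 1.0]]
top ['frame', 'camera_matrix', 'extrinsics']
camera_matrix [[467.0085, 0.0, 254.6403], [0.0, 467.0085, 196.7801], [0.0, 0.0, 1.0]]
extrinsics [[0.1794, -0.9838, -0.0067, 0.0332], [0.9574, 0.173, 0.2313, -0.6888], [-0.2264, -0.0479, 0.9729, -0.8458], [0.0, 0.0, 0.0, 1.0]]
wrist ['frame', 'camera_matrix', 'mount']
camera_matrix [[314.8821, 0.0, 254.4474], [0.0, 314.8821, 195.6173], [0.0, 0.0, 1.0]]
mount [[1.0, 0.0002, 0.0001, 0.001], [0.0002, -0.9499, -0.3126, -0.0803], [0.0, 0.3126, -0.9499, -0.1435], [0.0, 0.0, 0.0, 1.0]]
```

View pics/scene0.png

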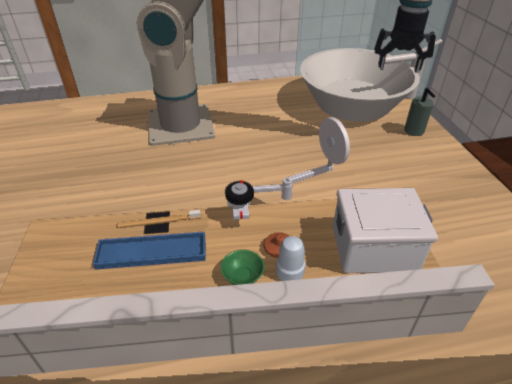

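View pics/top0.png

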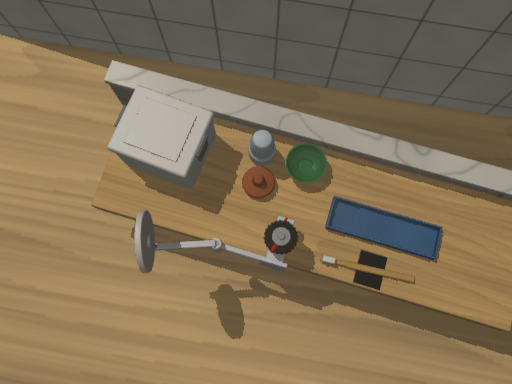

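View pics/wrist0.png

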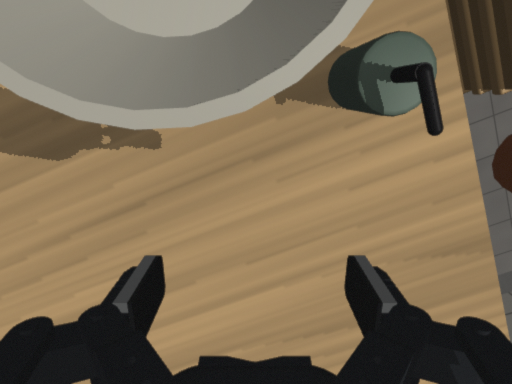

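The top view shows the brush (bristles at 330,260; handle end at 413,278) over the black pad (370,270), with the blue tray behind at (384,228). The wheel is at (281,237), the pivot at (217,244), and the mirror disc at about (145,241). Measuring now.

```bash
cat >> h.py <<'E'
import pickle
def ray(d,uv,s=None):
    K=d['camera_matrix']; u,v=uv
    p=np.array([(u-K[0,2])/K[0,0], -(v-K[1,2])/K[1,1], -1.0])
    if 'extrinsics' in d:
        E=np.array(d['extrinsics']); R=E[:3,:3]; return -R.T@E[:3,3], R.T@p
    M=np.array(d['mount']); Rt=np.array(s['orientation']); 
    return np.array(s['tool_pos'])+Rt@M[:3,3], Rt@(M[:3,:3]@p)
def onz(d,uv,z,s=None):
    o,r=ray(d,uv,s); return o+r*(z-o[2])/r[2]
def proj(d,P,s=None):
    K=d['camera_matrix']
    if 'extrinsics' in d:
        E=np.array(d['extrinsics']); c=E[:3,:3]@P+E[:3,3]
    else:
        M=np.array(d['mount']); Rt=np.array(s['orientation'])
        c=M[:3,:3].T@(Rt.T@(P-np.array(s['tool_pos']))-M[:3,3])
    return np.array([K[0,2]+K[0,0]*c[0]/-c[2], K[1,2]-K[1,1]*c[1]/-c[2]])
def blobs(m,amin=15):
    n,l,st,c=cv2.connectedComponentsWithStats(m.astype(np.uint8)*255 if m.dtype==bool else m)
    return [(st[i][4],c[i],(l==i)) for i in range(1,n) if st[i][4]>=amin]
E
python3 - <<'E'
from h import *
for n in ['top','scene']:
    s,d=pickle.load(open(n+'0.pkl','rb')); f=d['frame']
    hsv=cv2.cvtColor(f,cv2.COLOR_BGR2HSV); H,S,V=cv2.split(hsv)
    B,G,R=[f[:,:,i].astype(int) for i in range(3)]
    print(n)
    for nm,m,z in [('blue',(B>R+40),.136),('red',(R>140)&(G<70)&(B<70),.19),('black',(V<35),.12),('green',(G>R+30)&(G>B+20),.13)]:
        for a,c,l in blobs(m,8 if nm=='red' else 60):
            pts=np.argwhere(l)[:,::-1].astype(np.float32)
            r=cv2.minAreaRect(pts)
            print(nm,a,c.round(1),[np.round(x,1) for x in r],onz(d,c,z).round(4))
    x0,y0,x1,y1=(200,180,460,310) if n=='top' else (90,100,360,290)
    cv2.imwrite(f'pics/{n}0z.png',cv2.resize(f[y0:y1,x0:x1],None,fx=3,fy=3,interpolation=cv2.INTER_CUBIC)[:600,:800])
E
```

```text
top
blue 2746 [385.7 229.5] [array([386.6, 229.4]), array([108.5,  27.6]), np.float64(16.4)] [ 0.6411 -0.0939  0.136 ]
red 17 [273.2 246.6] [array([273.2, 246.7]), array([2.2, 6.4]), np.float64(33.7)] [0.5663 0.1037 0.19  ]
green 619 [310.7 167.6] [array([309.2, 167.5]), array([28. , 39.5]), np.float64(54.1)] [0.7354 0.0585 0.13  ]
scene
blue 2963 [149. 250.] [array([149., 250.]), array([ 27.7, 111.9]), np.float64(85.6)] [ 0.6539 -0.0942  0.136 ]
red 8 [240.9 215.1] [array([240.5, 215. ]), array([6., 1.]), np.float64(90.0)] [0.6527 0.0842 0.19  ]
black 1415 [406.5  34.8] [array([405.2,  38.3]), array([56.8, 58.4]), np.float64(8.7)] [-0.2945  0.9444  0.12  ]
black 292 [239.2 195.7] [array([239. , 193.5]), array([19., 26.]), np.float64(90.0)] [0.521  0.1037 0.12  ]
black 150 [156.4 228. ] [array([156. , 228.1]), array([ 6.8, 22.7]), np.float64(84.3)] [ 0.5825 -0.0806  0.12  ]
green 1084 [241.  266.6] [array([242. , 266.5]), array([33., 42.]), np.float64(90.0)] [0.7249 0.0693 0.13  ]
```

View pics/top0z.png

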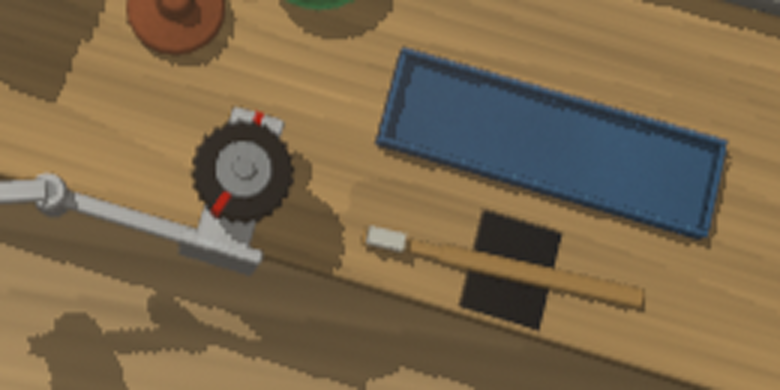

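View pics/scene0z.png

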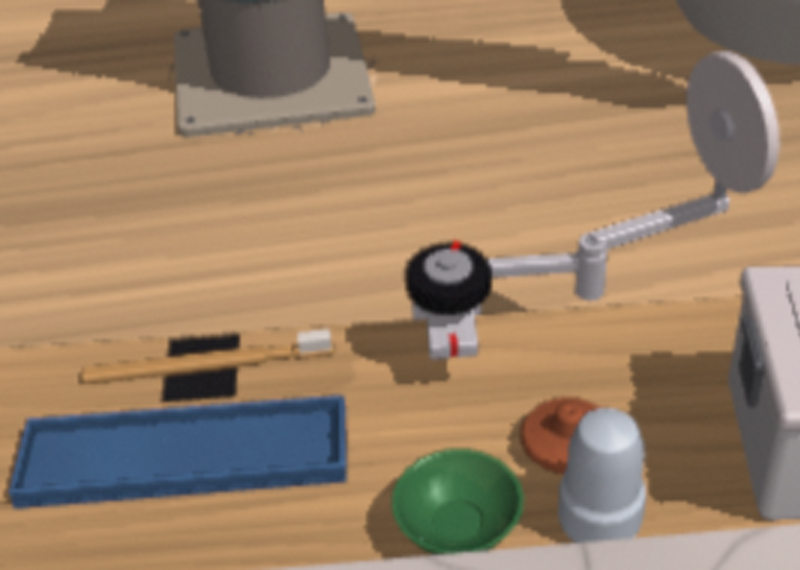

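```bash
python3 - <<'E'
from h import *
s,d=pickle.load(open('top0.pkl','rb'))
s2,d2=pickle.load(open('scene0.pkl','rb'))
T=lambda u,v:(200+(u+.5)/3-.5,180+(v+.5)/3-.5)
C=lambda u,v:(90+(u+.5)/3-.5,100+(v+.5)/3-.5)
def show(n,P): print(n,np.round(P,4).tolist())
def ang(a,b): v=b-a; return np.degrees(np.arctan2(v[1],v[0])), np.linalg.norm(v[:2])
tr=[onz(d,T(*p),.136) for p in [(404,48),(726,143),(711,242),(378,147)]]
show('tray',np.mean(tr,0)); print(ang(tr[1],tr[0]),ang(tr[2],tr[3]),ang(tr[3],tr[0]),ang(tr[2],tr[1]))
tr=[onz(d2,C(*p),.136) for p in [(25,420),(345,397),(346,473),(12,494)]]
show('trayS',np.mean(tr,0)); print([ang(tr[i],tr[(i+1)%4]) for i in range(4)])
pd=[onz(d,T(*p),.12) for p in [(484,209),(562,233),(540,329),(460,304)]]
show('pad',np.mean(pd,0)); print([ang(pd[i],pd[(i+1)%4]) for i in range(4)])
pd=[onz(d2,C(*p),.12) for p in [(170,341),(241,335),(238,395),(163,400)]]
show('padS',np.mean(pd,0)); print([ang(pd[i],pd[(i+1)%4]) for i in range(4)])
a=onz(d,T(643,297),.1245);b=onz(d,T(368,235),.13);show('brush ends',[a,b]);print(ang(a,b)); show('mid',(a+b)/2)
a=onz(d2,C(82,377),.1245);b=onz(d2,C(331,339),.13);show('brushS ends',[a,b]);print(ang(a,b)); show('mid',(a+b)/2)
def tri(r1,r2):
    A=[];bb=[]
    for o,r in (r1,r2):
        r=r/np.linalg.norm(r);P=np.eye(3)-np.outer(r,r);A.append(P);bb.append(P@o)
    return np.linalg.lstsq(np.vstack(A),np.hstack(bb),rcond=None)[0]
show('wheel top T',onz(d,T(243,166),.197)); show('wheelS',onz(d2,C(448,264),.197)); show('tri',tri(ray(d,T(243,166)),ray(d2,C(448,264))))
show('mark wheel',onz(d,T(221,204),.19));show('S',onz(d2,C(457,245),.197)); show('clamp mark',onz(d,T(259,118),.165));show('clamp mark S',onz(d2,C(453,340),.165))
show('pivot tri',tri(ray(d,T(50,190)),ray(d2,C(593,238)))); 
show('pivot T',onz(d,T(50,190),.185));show('pivot S',onz(d2,C(593,238),.185))
show('arm joint end S',onz(d2,C(722,203),.181)); show('arm end T', onz(d,(157,246),.181))
# shelf front edge top view
show('edge',[onz(d,p,.12) for p in [(95,207),(286,267),(508,322)]])
E
```

```text
tray [0.6438, -0.0907, 0.136]
(np.float64(83.16059832168686), np.float64(0.20281962045812343)) (np.float64(84.00862062058512), np.float64(0.20585111233138542)) (np.float64(-6.081733508277683), np.float64(0.06475913836565902)) (np.float64(-3.2551082020707782), np.float64(0.06182777129286925))
trayS [0.6493, -0.0908, 0.136]
[(np.float64(83.35407032280916), np.float64(0.20623083066300077)), (np.float64(-6.414237755868356), np.float64(0.06458801365814874)), (np.float64(-97.65753165778445), np.float64(0.2029219646826591)), (np.float64(176.73283656662088), np.float64(0.06111115225823791))]
pad [0.5666, -0.0784, 0.12]
[(np.float64(-97.11785025725017), np.float64(0.049202747730482)), (np.float64(173.9047298565827), np.float64(0.06018252994023582)), (np.float64(82.92911065592507), np.float64(0.0497415446948188)), (np.float64(-6.608538567865781), np.float64(0.06021609357173033))]
padS [0.5654, -0.078, 0.12]
[(np.float64(84.77458402778362), np.float64(0.04989224723126695)), (np.float64(-5.307054584993971), np.float64(0.058980910313459645)), (np.float64(-97.01479820421672), np.float64(0.05016881
[... 172 characters left out ...]
), np.float64(0.16918561475493724))
mid [0.5664, -0.0728, 0.1273]
brushS ends [[0.5622, -0.1588, 0.1245], [0.567, 0.0117, 0.13]]
(np.float64(88.38420080518667), np.float64(0.17054778923193312))
mid [0.5646, -0.0736, 0.1272]
wheel top T [0.5871, 0.0946, 0.197]
wheelS [0.5821, 0.094, 0.197]
tri [0.5864, 0.094, 0.2007]
mark wheel [0.5646, 0.1031, 0.19]
S [0.564, 0.1036, 0.197]
clamp mark [0.6222, 0.0894, 0.165]
clamp mark S [0.6216, 0.0891, 0.165]
pivot tri [0.5564, 0.2018, 0.1798]
pivot T [0.5557, 0.2006, 0.185]
pivot S [0.5625, 0.2004, 0.185]
arm joint end S [0.5391, 0.3047, 0.181]
arm end T [0.5328, 0.3007, 0.181]
edge [[0.5894, 0.4476, 0.12], [0.5428, 0.0735, 0.12], [0.5177, -0.3306, 0.12]]
```

```bash
cat >> h.py <<'E'
from scipy.spatial.transform import Rotation as Ro
YAW=np.radians(-6.5)
EX=np.array([np.cos(YAW),np.sin(YAW),0]); EY=np.array([-np.sin(YAW),np.cos(YAW),0])
def down(yawdeg):
    a=np.radians(yawdeg); x=np.array([np.cos(a),np.sin(a),0]); z=np.array([0,0,-1.]); return np.column_stack([x,np.cross(z,x),z])
def plan(wps,g=None):
    """wps: list of (pos,yawdeg,nrows); prints rows from the measured pose"""
    s=sensors.sense(); p=np.array(s['tool_pos']); R=np.array(s['orientation'])
    for q,yaw,n in wps:
        q=np.array(q); Rt=down(yaw); rv=Ro.from_matrix(R.T@Rt).as_rotvec(); R0=R.copy();p0=p.copy()
        for i in range(1,n+1):
            Rn=R0@Ro.from_rotvec(rv*i/n).as_matrix(); pn=p0+(q-p0)*i/n
            sh=R.T@(pn-p)*100; w=np.degrees(Ro.from_matrix(R.T@Rn).as_rotvec())
            print(np.round(sh,2).tolist()+np.round(w,1).tolist(), '' if np.linalg.norm(sh)<6.25 and np.linalg.norm(w)<10.7 else 'TOO FAST')
            R=Rn;p=pn
def st():
    s=sensors.sense(); R=np.array(s['orientation'])
    print(round(s['clock'],3),'pos',np.round(s['tool_pos'],4),'yaw',np.degrees(np.arctan2(R[1,0],R[0,0])).round(2),'z',np.round(R[:,2],3),'F',np.round(s['contact_force'],1),'M',np.round(s['ft_torque'],2),'w',round(s['gripper_width'],4),'j',np.round(s['joints'],2))
E
python3 -c "
from h import *
plan([((.33,.40,.26),30,5),((.45,.10,.24),0,6),((.5655,-.073,.20),-2,4)])"
```

```text
[-3.1, 3.11, -0.58, 0.0, 0.0, 7.6] 
[-2.66, 3.49, -0.58, 0.0, 0.0, 7.6] 
[-2.18, 3.81, -0.59, 0.0, 0.0, 7.6] 
[-1.65, 4.06, -0.59, 0.0, 0.0, 7.6] 
[-1.1, 4.24, -0.59, 0.0, 0.0, 7.6] 
[-0.77, 5.33, 0.33, 0.0, -0.0, 5.0] 
[-0.3, 5.38, 0.33, 0.0, -0.0, 5.0] 
[0.17, 5.38, 0.33, 0.0, -0.0, 5.0] 
[0.64, 5.35, 0.33, 0.0, -0.0, 5.0] 
[1.1, 5.27, 0.33, 0.0, -0.0, 5.0] 
[1.56, 5.16, 0.33, 0.0, -0.0, 5.0] 
[2.89, 4.32, 1.0, -0.0, 0.0, 0.5] 
[2.93, 4.3, 1.0, -0.0, 0.0, 0.5] 
[2.96, 4.27, 1.0, -0.0, 0.0, 0.5] 
[3.0, 4.25, 1.0, -0.0, 0.0, 0.5]
```

Call:
{"fn": "drive_tool", "kwargs": {
  "series": [
    [-3.1,3.1,-0.6,0,0,7.6,0.5],
    [-2.65,3.5,-0.6,0,0,7.6,0.5],
    [-2.2,3.8,-0.6,0,0,7.6,0.5],
    [-1.65,4.05,-0.6,0,0,7.6,0.5],
    [-1.1,4.25,-0.6,0,0,7.6,0.5]
  ],
  "force": 30
}}

```text
clock: 0.78
tool_pos: [0.3303, 0.3988, 0.2614]
orientation: [[0.869, 0.495, -0.0], [0.495, -0.869, -0.0], [-0.0, 0.0, -1.0]]
contact_force: [0.9, 0.1, -0.8]
gripper_width: 0.0425
```

Call:
{"fn": "drive_tool", "kwargs": {
  "series": [
    [-0.8,5.3,0.35,0,0,5,0.5],
    [-0.3,5.4,0.35,0,0,5,0.5],
    [0.2,5.4,0.35,0,0,5,0.5],
    [0.65,5.35,0.35,0,0,5,0.5],
    [1.1,5.25,0.35,0,0,5,0.5]
  ]
}}

```text
clock: 1.4
tool_pos: [0.43, 0.1486, 0.2438]
orientation: [[0.997, 0.083, 0.0], [0.083, -0.997, 0.0], [0.0, -0.0, -1.0]]
contact_force: [0.3, 0.1, -0.8]
gripper_width: 0.0425
```

```bash
python3 -c "
from h import *
st()
plan([((.555,-.073,.21),-2,5)])"
```

```text
1.4 pos [0.43   0.1486 0.2438] yaw 4.75 z [ 0.  0. -1.] F [ 0.3  0.1 -0.8] M [-0.03 -0.08  0.03] w 0.0425 j [-0.69  0.36  0.4   2.03 -0.19  0.79 -0.1 ]
[2.12, 4.62, 0.67, -0.0, -0.0, 1.4] 
[2.23, 4.57, 0.67, -0.0, -0.0, 1.4] 
[2.34, 4.52, 0.67, -0.0, -0.0, 1.4] 
[2.45, 4.46, 0.68, -0.0, -0.0, 1.4] 
[2.55, 4.4, 0.68, -0.0, -0.0, 1.4]
```

Call:
{"fn": "drive_tool", "kwargs": {
  "series": [
    [2.1,4.6,0.7,0,0,1.4,0.5],
    [2.25,4.55,0.7,0,0,1.4,0.5],
    [2.35,4.5,0.7,0,0,1.4,0.5],
    [2.45,4.45,0.7,0,0,1.4,0.5],
    [2.55,4.4,0.6,0,0,1.2,0.5]
  ]
}}

```text
clock: 2.02
tool_pos: [0.5554, -0.0718, 0.2093]
orientation: [[0.999, -0.034, -0.0], [-0.034, -0.999, 0.0], [-0.0, -0.0, -1.0]]
contact_force: [0.9, -0.0, 1.4]
gripper_width: 0.043
```

```bash
python3 -c "
from h import *
st()
s,d=cap('wrist','wrist1'); pickle.dump((s,d),open('wrist1.pkl','wb'))
print(proj(d,np.array([.5655,-.073,.1245]),s),proj(d,np.array([.566,-.078,.12]),s))"
```

```text
2.025 pos [ 0.5554 -0.0718  0.2093] yaw -1.93 z [-0.  0. -1.] F [ 0.9 -0.   1.4] M [-0.02 -0.02  0.01] w 0.043 j [-0.18  0.56  0.4   1.8  -0.28  0.84  0.32]
[267.29176091 204.23325823] [267.84096826 208.24778548]
```

View pics/wrist1.png

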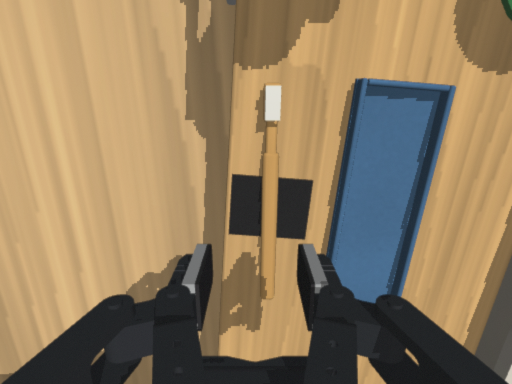

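The wrist view shows the brush from head (273,85) to handle end (269,297), between the jaws. The pad corners are at (232,174), (313,180), (306,238) and (229,233), and the tray is at the right.

```bash
python3 -c "
from h import *
s,d=pickle.load(open('wrist1.pkl','rb'))
pd=[onz(d,p,.12,s) for p in [(232,174),(313,180),(306,238),(229,233)]]
print('pad',np.mean(pd,0).round(4)); f=lambda a,b:(np.degrees(np.arctan2(*(b-a)[1::-1])).round(2),np.linalg.norm(b-a).round(4))
print([f(pd[i],pd[(i+1)%4]) for i in range(4)])
a=onz(d,(269,297),.1245,s);b=onz(d,(273,85),.132,s);print(a,b,(a+b)/2,f(a,b))
t=[onz(d,p,.136,s) for p in [(359,78),(455,86)]]; 
print('tray far',t,f(*t)); c=(t[0]+t[1])/2; print('tray ctr',c-EY*.1025)
m=np.array(d['frame']).astype(int);mask=(m[:,:,0]>m[:,:,2]+30)
# left wall line outer: per-row first blue px
rows=[100,150,200,240]; L=[onz(d,(np.argwhere(mask[r,320:])[0][0]+320,r),.136,s) for r in rows]; print(np.round(L,4),f(L[-1],L[0]))
plan([((.5655,-.073,.16),-2,3),((.5655,-.073,.1225),-2,2)])
"
```

```text
pad [ 0.5677 -0.0771  0.12  ]
[(np.float64(-6.31), np.float64(0.0621)), (np.float64(-95.29), np.float64(0.049)), (np.float64(173.99), np.float64(0.0628)), (np.float64(83.96), np.float64(0.0493))]
[ 0.56517556 -0.15715564  0.1245    ] [0.57082096 0.01338671 0.132     ] [ 0.56799826 -0.07188446  0.12825   ] (np.float64(88.1), np.float64(0.1708))
tray far [array([0.62615025, 0.01569463, 0.136     ]), array([0.68887959, 0.00868462, 0.136     ])] (np.float64(-6.38), np.float64(0.0631))
tray ctr [ 0.64591159 -0.08965149  0.136     ]
[[ 0.6264  0.0021  0.136 ]
 [ 0.6197 -0.0308  0.136 ]
 [ 0.6159 -0.0673  0.136 ]
 [ 0.6122 -0.0993  0.136 ]] (np.float64(81.99), np.float64(0.1024))
[0.23, -0.27, 1.64, 0.1, -0.1, -0.1] 
[0.23, -0.27, 1.64, 0.1, -0.1, -0.1] 
[0.23, -0.26, 1.64, 0.1, -0.1, -0.1] 
[-0.0, -0.0, 1.88, 0.0, -0.0, 0.0] 
[-0.0, -0.0, 1.87, 0.0, -0.0, 0.0]
```

```bash
python3 -c "
from h import *
st();st()"
```

```text
2.075 pos [ 0.5581 -0.0805  0.2093] yaw -2.39 z [ 0.004 -0.007 -1.   ] F [ 4.8 -6.5  0.4] M [-0.45 -0.4   0.02] w 0.0424 j [-0.18  0.56  0.41  1.8  -0.28  0.84  0.32]
2.075 pos [ 0.5581 -0.0805  0.2093] yaw -2.39 z [ 0.004 -0.007 -1.   ] F [ 4.8 -6.5  0.4] M [-0.45 -0.4   0.02] w 0.0424 j [-0.18  0.56  0.41  1.8  -0.28  0.84  0.32]
```

Call:
{"fn": "drive_tool", "kwargs": {
  "series": [
    [0.5,0,1.5,0,0,0,0.5],
    [0.6,0.05,2.0,0,0,0,0.5],
    [0,0,2.0,0,0,0,0.5],
    [0,0,1.2,0,0,0,0.5],
    [0,0,0,0,0,0,0.5]
  ]
}}

```text
clock: 2.7
tool_pos: [0.5648, -0.0702, 0.1415]
orientation: [[0.999, -0.032, -0.003], [-0.032, -0.999, 0.001], [-0.003, -0.001, -1.0]]
contact_force: [-0.5, -0.5, -0.2]
gripper_width: 0.0426
```

```bash
python3 -c "
from h import *
st()
s,d=cap('wrist','wrist2')
plan([((.5665,-.0725,.1225),-2,1)])"
```

```text
2.7 pos [ 0.5648 -0.0702  0.1415] yaw -1.82 z [-0.003  0.001 -1.   ] F [-0.5 -0.5 -0.2] M [-0.02 -0.03  0.02] w 0.0426 j [-0.15  0.66  0.36  1.84 -0.33  0.71  0.36]
[0.1, 0.18, 1.99, -0.0, 0.1, 0.2]
```

View pics/wrist2.png

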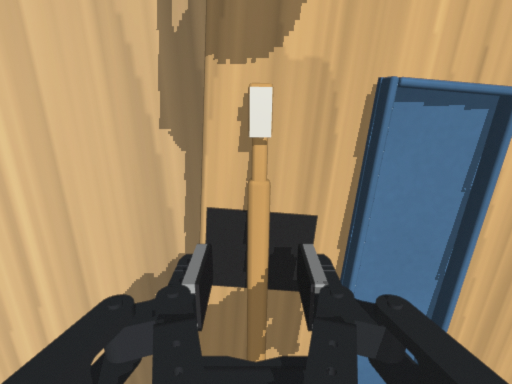

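The brush handle (column ~258) is centred between the jaw pads (about 204 and 308). I'll descend and close on it.

Call:
{"fn": "drive_tool", "kwargs": {
  "series": [
    [0.1,0.2,1.2,0,0,0.2,0.5],
    [0,0,0.7,0,0,0,0.5],
    [0,0,0,0,0,0,0.5],
    [0,0,0,0,0,0,1],
    [0,0,0,0,0,0,1]
  ],
  "force": 25
}}

```text
clock: 3.38
tool_pos: [0.567, -0.0736, 0.1242]
orientation: [[0.999, -0.037, 0.001], [-0.037, -0.999, -0.0], [0.001, 0.0, -1.0]]
contact_force: [-0.1, -1.0, 0.3]
gripper_width: 0.0106
```

Call:
{"fn": "drive_tool", "kwargs": {
  "series": [
    [0,0,0,0,0,0,1],
    [0,0,-1,0,0,0,1],
    [0,0,-1.5,0,0,0,1],
    [0,0,-1.2,0,0,0,1],
    [0,0,0,0,0,0,1]
  ]
}}

```text
clock: 4.0
tool_pos: [0.5677, -0.0736, 0.1623]
orientation: [[0.999, -0.037, 0.003], [-0.037, -0.999, -0.0], [0.003, 0.0, -1.0]]
contact_force: [0.4, 0.4, -0.5]
gripper_width: 0.0113
```

```bash
python3 -c "
from h import *
st()
s,d=cap('wrist','wrist3'); pickle.dump((s,d),open('wrist3.pkl','wb'))
plan([((.6465,-.0915,.165),-6.9,3),((.6465,-.0915,.1305),-6.9,2)])"
```

```text
4.0 pos [ 0.5677 -0.0736  0.1623] yaw -2.1 z [ 0.003 -0.    -1.   ] F [ 0.4  0.4 -0.5] M [0.02 0.03 0.02] w 0.0113 j [-0.16  0.63  0.37  1.82 -0.32  0.75  0.35]
[2.67, 0.51, -0.11, -0.0, -0.0, 1.6] 
[2.68, 0.43, -0.11, -0.0, -0.0, 1.6] 
[2.69, 0.36, -0.11, -0.0, -0.0, 1.6] 
[0.0, 0.0, 1.73, 0.0, 0.0, 0.0] 
[0.0, 0.0, 1.72, 0.0, 0.0, 0.0]
```

View pics/wrist3.png

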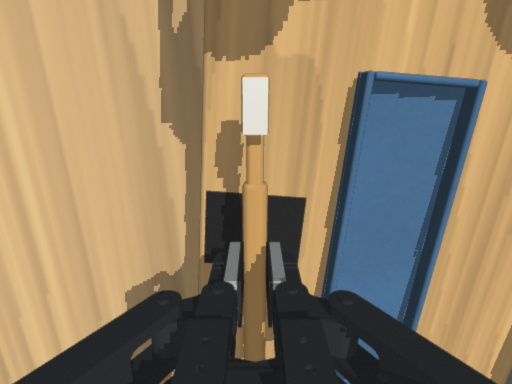

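The brush is held at its handle (width 11 mm), and the pad is clear underneath. I'll carry it over the tray.

Call:
{"fn": "drive_tool", "kwargs": {
  "series": [
    [2.65,0.45,0,0,0,1.6,1],
    [2.7,0.4,0,0,0,1.6,1],
    [2.65,0.3,0,0,0,1.6,1],
    [0,0,0,0,0,0,1],
    [0,0,0,0,0,0,1]
  ]
}}

```text
clock: 4.68
tool_pos: [0.6444, -0.0899, 0.1601]
orientation: [[0.993, -0.12, -0.002], [-0.12, -0.993, 0.0], [-0.003, -0.0, -1.0]]
contact_force: [-0.4, 0.1, -0.2]
gripper_width: 0.0111
```

```bash
python3 -c "
from h import *
st()
s,d=cap('wrist','wrist4'); pickle.dump((s,d),open('wrist4.pkl','wb'))
plan([((.6463,-.0905,.130),-6.9,3)])"
```

```text
4.675 pos [ 0.6444 -0.0899  0.1601] yaw -6.9 z [-0.002  0.    -1.   ] F [-0.4  0.1 -0.2] M [-0.02 -0.02 -0.01] w 0.0111 j [-0.13  0.74  0.4   1.59 -0.34  0.88  0.27]
[0.07, 0.01, 1.01, -0.0, 0.0, -0.0] 
[0.07, 0.01, 1.01, -0.0, 0.0, -0.0] 
[0.07, 0.01, 1.01, -0.0, 0.0, -0.0]
```

View pics/wrist4.png

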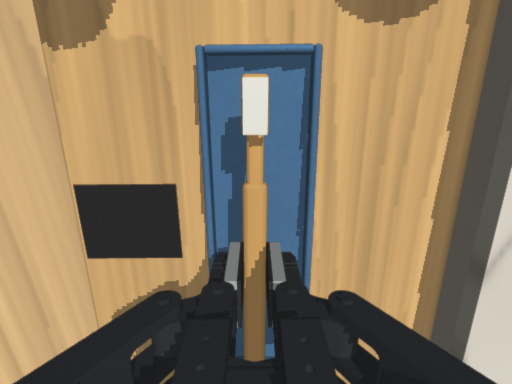

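The brush (column 256) sits in the tray outline (200 to 320), aligned with it. The uncovered pad has corners at (76,184), (178,184), (182,258) and (86,259). Lowering and releasing.

Call:
{"fn": "drive_tool", "kwargs": {
  "series": [
    [0.1,0,1.2,0,0,0,1],
    [0.05,0,1.2,0,0,0,1],
    [0,0,0.6,0,0,0,1],
    [0,0,0,0,0,0,1],
    [0,0,0,0,0,0,0.8]
  ]
}}

```text
clock: 5.35
tool_pos: [0.6475, -0.0904, 0.131]
orientation: [[0.993, -0.12, 0.0], [-0.12, -0.993, -0.0], [0.0, 0.0, -1.0]]
contact_force: [-0.5, -0.4, -0.1]
gripper_width: 0.0171
```

```bash
python3 -c "
from h import *
st()
s,d=pickle.load(open('wrist4.pkl','rb'))
pd=[onz(d,p,.12,s) for p in [(76,184),(179,184),(182.5,258),(86,259)]]
print('pad',np.mean(pd,0).round(4)); f=lambda a,b:(np.degrees(np.arctan2(*(b-a)[1::-1])).round(2),np.linalg.norm(b-a).round(4))
print([f(pd[i],pd[(i+1)%4]) for i in range(4)])
"
```

```text
5.35 pos [ 0.6475 -0.0904  0.131 ] yaw -6.91 z [ 0. -0. -1.] F [-0.5 -0.4 -0.1] M [ 0.05 -0.    0.02] w 0.0171 j [-0.12  0.78  0.38  1.6  -0.36  0.83  0.28]
pad [ 0.5673 -0.0777  0.12  ]
[(np.float64(-6.87), np.float64(0.0626)), (np.float64(-98.59), np.float64(0.0506)), (np.float64(173.84), np.float64(0.0636)), (np.float64(80.29), np.float64(0.0514))]
```

Call:
{"fn": "drive_tool", "kwargs": {
  "series": [
    [0,0,0,0,0,0,0.8],
    [0,0,-0.8,0,0,0,0.8],
    [0,0,-2,0,0,0,0.7],
    [0,0,-4,0,0,0,0.6],
    [0,0,-4,0,0,0,0.4]
  ]
}}

```text
clock: 5.98
tool_pos: [0.6473, -0.0904, 0.2405]
orientation: [[0.993, -0.12, 0.0], [-0.12, -0.993, -0.0], [0.0, 0.0, -1.0]]
contact_force: [0.7, -0.3, -0.5]
gripper_width: 0.0504
```

```bash
python3 -c "
from h import *
st()
s,d=cap('top','top2'); pickle.dump((s,d),open('top2.pkl','wb'))
s,d=cap('wrist','wrist5'); pickle.dump((s,d),open('wrist5.pkl','wb'))
"
```

```text
5.975 pos [ 0.6473 -0.0904  0.2405] yaw -6.91 z [ 0. -0. -1.] F [ 0.7 -0.3 -0.5] M [-0.01 -0.01  0.04] w 0.0504 j [-0.15  0.66  0.43  1.5  -0.3   1.04  0.23]
```

View pics/wrist5.png

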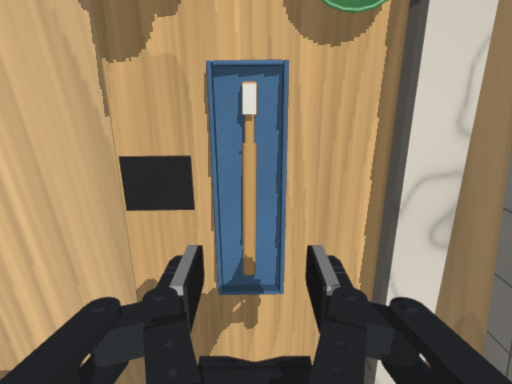

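The brush lies inside the tray, from (249,83) to (249,275), and the pad is fully visible at (157,183). Next, the wheel.

```bash
python3 -c "
from h import *
st()
plan([((.586,.0945,.24),83.5,9)])
"
```

```text
6.075 pos [ 0.6503 -0.0915  0.2447] yaw -6.91 z [ 0.01  -0.002 -1.   ] F [ 0.5 -0.3  1. ] M [ 0.01 -0.1  -0.03] w 0.0513 j [-0.15  0.66  0.43  1.5  -0.3   1.04  0.23]
[-0.96, -1.97, 0.04, 0.1, -0.0, -10.0] 
[-0.6, -2.1, 0.04, 0.1, -0.0, -10.0] 
[-0.23, -2.17, 0.05, 0.1, -0.0, -10.0] 
[0.16, -2.18, 0.05, 0.1, -0.0, -10.0] 
[0.54, -2.12, 0.05, 0.1, -0.0, -10.0] 
[0.9, -1.99, 0.05, 0.1, -0.0, -10.0] 
[1.23, -1.81, 0.05, 0.1, -0.0, -10.0] 
[1.53, -1.56, 0.05, 0.1, -0.0, -10.0] 
[1.78, -1.27, 0.05, 0.1, -0.0, -10.0]
```

Call:
{"fn": "drive_tool", "kwargs": {
  "series": [
    [-0.95,-1.95,0,0,0,-10,0],
    [-0.6,-2.1,0,0,0,-10,0],
    [-0.2,-2.2,0,0,0,-10,0],
    [0.15,-2.2,0,0,0,-10,0],
    [0.55,-2.1,0,0,0,-10,0]
  ]
}}

```text
clock: 6.7
tool_pos: [0.6116, 0.0139, 0.2389]
orientation: [[0.726, 0.687, -0.0], [0.687, -0.726, -0.0], [-0.0, -0.0, -1.0]]
contact_force: [-0.9, -1.3, -0.1]
gripper_width: 0.0854
```

Call:
{"fn": "drive_tool", "kwargs": {
  "series": [
    [0.9,-2.0,0,0,0,-10,0],
    [1.25,-1.8,0,0,0,-10,0],
    [1.5,-1.55,0,0,0,-10,0],
    [1.8,-1.3,0,0,0,-10,0],
    [0,0,0,0,0,0,0]
  ]
}}

```text
clock: 7.32
tool_pos: [0.5832, 0.0981, 0.2389]
orientation: [[0.119, 0.993, -0.0], [0.993, -0.119, 0.001], [0.001, -0.001, -1.0]]
contact_force: [0.6, 0.7, 0.5]
gripper_width: 0.0856
```

```bash
python3 -c "
from h import *
st()
s,d=cap('wrist','wrist6'); pickle.dump((s,d),open('wrist6.pkl','wb'))
print(proj(d,np.array([.586,.0945,.197]),s))
st()
"
```

```text
7.325 pos [0.5832 0.0981 0.2389] yaw 83.18 z [-0.     0.001 -1.   ] F [0.6 0.7 0.5] M [-0.04 -0.04  0.02] w 0.0856 j [-0.21  0.53  0.    1.68 -0.    0.93  1.24]
[247.71809208 228.53202971]
7.375 pos [0.5838 0.0962 0.2389] yaw 82.97 z [ 0. -0. -1.] F [ 0.2 -0.4 -1.1] M [-0.06 -0.04 -0.01] w 0.0852 j [-0.21  0.53  0.    1.68 -0.    0.93  1.24]
```

View pics/wrist6.png

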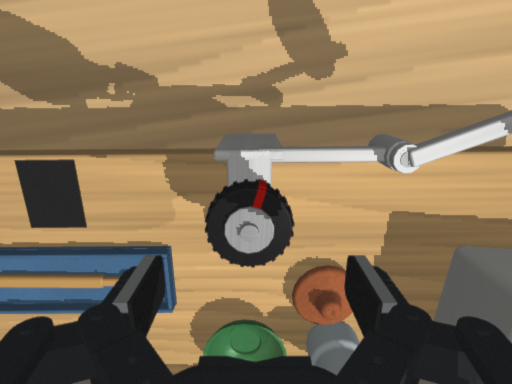

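The wheel centre is at (249,230), within 2 px of the prediction. Its red mark at (262,190) is about 18° off the near direction, so the wheel starts at about 0.07 rad. Descending to grip it.

Call:
{"fn": "drive_tool", "kwargs": {
  "series": [
    [-0.15,0.2,2,0,0,0,0],
    [0,0,2.5,0,0,0,0],
    [0,0,1.8,0,0,0,0],
    [0,0,1.0,0,0,0,0],
    [0,0,0,0,0,0,0]
  ]
}}

```text
clock: 8.0
tool_pos: [0.5855, 0.0934, 0.1653]
orientation: [[0.122, 0.992, -0.001], [0.992, -0.122, -0.001], [-0.001, -0.001, -1.0]]
contact_force: [-0.7, -0.5, -0.2]
gripper_width: 0.085
```

```bash
python3 -c "
from h import *
st()
s,d=cap('scene','scene3')
f=d['frame']; cv2.imwrite('pics/scene3z.png',cv2.resize(f[100:290,130:390],None,fx=3,fy=3,interpolation=cv2.INTER_CUBIC))
"
```

```text
8.0 pos [0.5855 0.0934 0.1653] yaw 82.96 z [-0.001 -0.001 -1.   ] F [-0.7 -0.5 -0.2] M [ 0.04  0.04 -0.01] w 0.085 j [-0.21  0.62  0.    1.75 -0.    0.77  1.24]
```

View pics/scene3z.png

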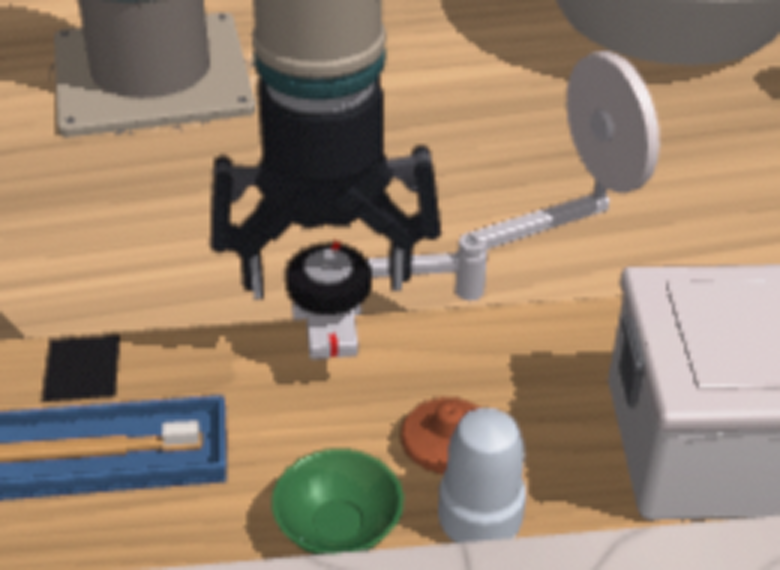

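The fingers straddle the wheel at roughly equal gaps (pads at 258 and 397, wheel 287 to 371 in the zoom). Closing.

Call:
{"fn": "drive_tool", "kwargs": {
  "series": [
    [0,0,0,0,0,0,0.4],
    [0,0,0,0,0,0,0.5],
    [0,0,0,0,0,0,0.7],
    [0,0,0,0,0,0,1],
    [0,0,0,0,0,0,1]
  ],
  "force": 60
}}

```text
clock: 8.68
tool_pos: [0.5862, 0.0944, 0.167]
orientation: [[0.12, 0.993, 0.002], [0.993, -0.12, 0.0], [0.0, 0.002, -1.0]]
contact_force: [-0.9, -1.0, 5.0]
gripper_width: 0.0542
```

```bash
python3 -c "
from h import *
st()
s=sensors.sense();p=np.array([.567,-.0777,.1653]);t=np.array(s['tool_pos']);print((p-t)@EX,(p-t)@EY)
q=t+EY*((p-t)@EY);print(q)
plan([(q,83.0,5)])"
```

```text
8.675 pos [0.5862 0.0944 0.167 ] yaw 83.08 z [ 0.002  0.    -1.   ] F [-0.9 -1.   5. ] M [-0.15  0.27 -0.01] w 0.0542 j [-0.21  0.62  0.    1.75 -0.    0.77  1.24]
0.00044435715100792566 -0.17318043294747149
[ 0.5665585  -0.0776497   0.16698096]
[-3.46, 0.03, -0.0, 0.0, -0.0, 0.0] 
[-3.46, 0.03, -0.0, 0.0, -0.0, 0.0] 
[-3.46, 0.03, -0.0, 0.0, -0.0, 0.0] 
[-3.46, 0.03, -0.0, 0.0, -0.0, 0.0] 
[-3.46, 0.03, -0.0, 0.0, -0.0, 0.0]
```

Call:
{"fn": "drive_tool", "kwargs": {
  "series": [
    [-1.0,0,0,0,0,0,1],
    [-2.0,0,0,0,0,0,1],
    [-2.0,0.05,0,0,0,0,1],
    [-2.0,0,0,0,0,0,1],
    [-2.0,0,0,0,0,0,1]
  ]
}}

```text
clock: 9.3
tool_pos: [0.5762, 0.0059, 0.167]
orientation: [[0.119, 0.993, 0.003], [0.993, -0.119, 0.002], [0.002, 0.003, -1.0]]
contact_force: [0.1, 4.0, 6.1]
gripper_width: 0.055
```

Call:
{"fn": "drive_tool", "kwargs": {
  "series": [
    [-2.0,0.05,0,0,0,0,1],
    [-2.0,0,0,0,0,0,1],
    [-2.0,0.05,0,0,0,0,1],
    [-1.5,0,0,0,0,0,1],
    [-0.5,0,0,0,0,0,1]
  ]
}}

```text
clock: 9.93
tool_pos: [0.5671, -0.0754, 0.167]
orientation: [[0.121, 0.993, 0.002], [0.993, -0.121, 0.0], [0.0, 0.002, -1.0]]
contact_force: [-1.0, 3.0, 7.6]
gripper_width: 0.0542
```

```bash
python3 -c "
from h import *
st()
s=sensors.sense();p=np.array([.567,-.0777,.1653]);t=np.array(s['tool_pos']);print((p-t)@EX,(p-t)@EY)
"
```

```text
9.925 pos [ 0.5671 -0.0754  0.167 ] yaw 83.02 z [ 0.002  0.    -1.   ] F [-1.   3.   7.6] M [0.57 0.18 0.06] w 0.0542 j [ 0.09  0.59 -0.01  1.81  0.01  0.74  1.52]
0.0001332645706376048 -0.002287397979286501
```

Call:
{"fn": "drive_tool", "kwargs": {
  "series": [
    [-0.2,0,-0.1,0,0,0,1],
    [0,0,0,0,0,0,1],
    [0,0,0,0,0,0,1],
    [0,0,0,0,0,0,1],
    [0,0,0,0,0,0,1]
  ],
  "force": 80
}}

```text
clock: 10.55
tool_pos: [0.5669, -0.0766, 0.1671]
orientation: [[0.12, 0.993, 0.001], [0.993, -0.12, -0.0], [-0.0, 0.001, -1.0]]
contact_force: [2.3, -0.2, 5.1]
gripper_width: 0.0537
```

```bash
python3 -c "
from h import *
st()
s,d=cap('scene','scene4')
f=d['frame']; cv2.imwrite('pics/scene4z.png',cv2.resize(f[100:290,60:320],None,fx=3,fy=3,interpolation=cv2.INTER_CUBIC))
"
```

```text
10.55 pos [ 0.5669 -0.0766  0.1671] yaw 83.09 z [ 0.001 -0.    -1.   ] F [ 2.3 -0.2  5.1] M [ 0.18 -0.25 -0.12] w 0.0537 j [ 0.09  0.59 -0.01  1.81  0.01  0.74  1.52]
```

View pics/scene4z.png

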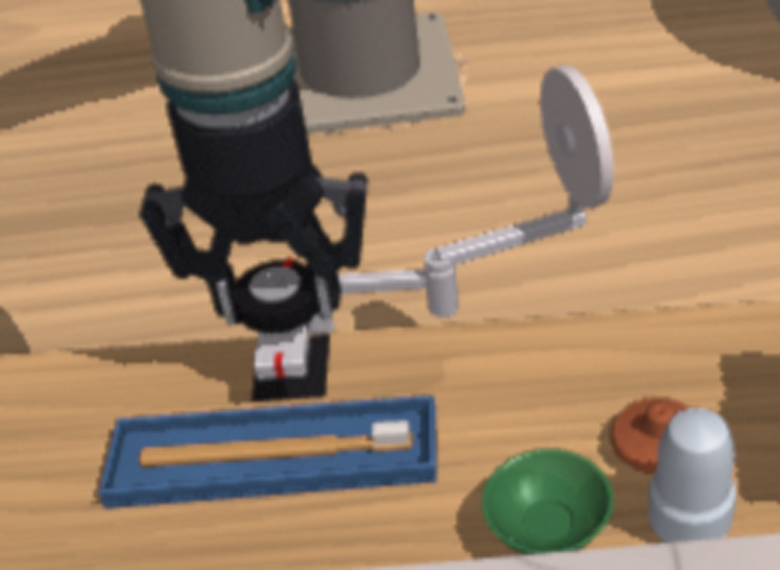

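The clamp stands over the pad, its red mark at (279,364) in the zoom, and the mirror arm is still folded. Winding clockwise now.

Call:
{"fn": "drive_tool", "kwargs": {
  "series": [
    [0,0,0,0,0,6,1],
    [0,0,0,0,0,9,1],
    [0,0,0,0,0,9,1],
    [0,0,0,0,0,9,1],
    [0,0,0,0,0,7,1]
  ]
}}

```text
clock: 11.22
tool_pos: [0.5669, -0.0767, 0.1671]
orientation: [[0.732, 0.681, 0.001], [0.681, -0.732, -0.001], [0.0, 0.001, -1.0]]
contact_force: [1.5, 0.2, 5.7]
gripper_width: 0.0537
```

```bash
python3 -c "
from h import *
st()"
```

```text
11.225 pos [ 0.5669 -0.0767  0.1671] yaw 42.91 z [ 0.001 -0.001 -1.   ] F [1.5 0.2 5.7] M [ 0.04 -0.23  0.16] w 0.0537 j [-0.04  0.6   0.19  1.81 -0.16  0.74  0.98]
```

Call:
{"fn": "drive_tool", "kwargs": {
  "series": [
    [0,0,0,0,0,7,1],
    [0,0,0,0,0,9,1],
    [0,0,0,0,0,9,1],
    [0,0,0,0,0,9,1],
    [0,0,0,0,0,6,1]
  ]
}}

```text
clock: 11.85
tool_pos: [0.5669, -0.0767, 0.1671]
orientation: [[0.999, 0.051, 0.001], [0.051, -0.999, -0.001], [0.001, 0.001, -1.0]]
contact_force: [1.2, -0.0, 4.9]
gripper_width: 0.0538
```

```bash
python3 -c "
from h import *
st()"
```

```text
11.85 pos [ 0.5669 -0.0767  0.1671] yaw 2.93 z [ 0.001 -0.001 -1.   ] F [ 1.2 -0.   4.9] M [ 0.02 -0.2   0.13] w 0.0538 j [-0.16  0.63  0.39  1.81 -0.33  0.76  0.45]
```

Call:
{"fn": "drive_tool", "kwargs": {
  "series": [
    [0,0,0,0,0,7,1],
    [0,0,0,0,0,9,1],
    [0,0,0,0,0,9,1],
    [0,0,0,0,0,9,1],
    [0,0,0,0,0,6,1]
  ],
  "force": 100
}}

```text
clock: 12.48
tool_pos: [0.5669, -0.0767, 0.1674]
orientation: [[0.798, -0.602, 0.001], [-0.602, -0.798, -0.001], [0.001, 0.0, -1.0]]
contact_force: [0.9, 0.8, 7.4]
gripper_width: 0.0535
```

```bash
python3 -c "
from h import *
st()
s,d=cap('top','top4'); f=d['frame'];cv2.imwrite('pics/top4z.png',cv2.resize(f[180:320,260:480],None,fx=3.5,fy=3.5,interpolation=cv2.INTER_CUBIC))
s,d=cap('wrist','wrist7')"
```

```text
12.475 pos [ 0.5669 -0.0767  0.1674] yaw -37.04 z [ 0.001 -0.001 -1.   ] F [0.9 0.8 7.4] M [ 0.02 -0.06  0.34] w 0.0535 j [-0.28  0.67  0.59  1.82 -0.5   0.81 -0.09]
```

View pics/wrist7.png

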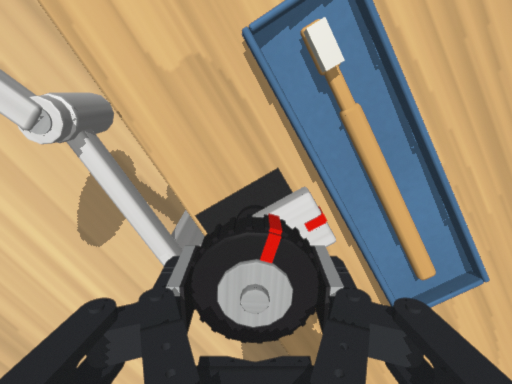

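View pics/top4z.png

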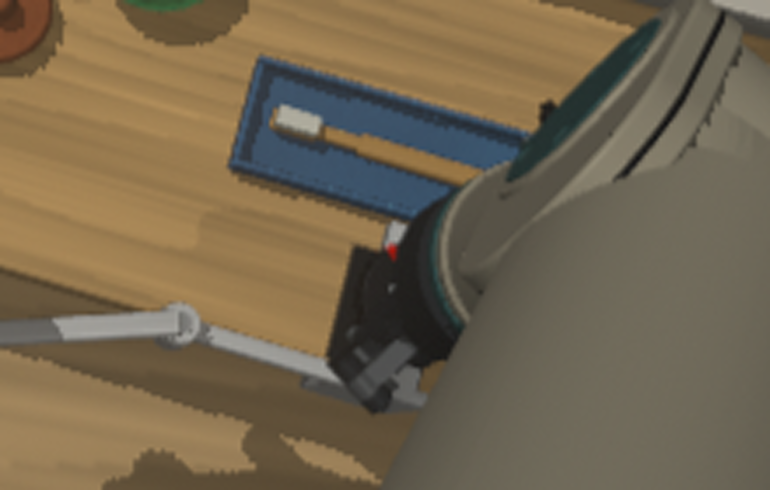

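The wrist view shows the wheel mark at about (275,220), wheel hub at (256,297), and clamp mark at (316,219). I'll compute the remaining angle by rays.

```bash
cat >> h.py <<'E'
def markang(d,s,a,b):
    P=onz(d,a,.197,s);Q=onz(d,b,.197,s);v=(Q-P)[:2]; return np.degrees(np.arctan2(v@EY[:2],v@EX[:2])),P,Q
def redpts(d,s):
    f=d['frame'].astype(int); m=(f[:,:,2]>130)&(f[:,:,1]<60)&(f[:,:,0]<60)
    for a,c,l in blobs(m,20):
        pts=np.argwhere(l)[:,::-1]; ps=np.array([onz(d,p,.197,s) for p in pts]); print(a,c.round(1),ps.mean(0).round(4))
        w=np.cov(ps[:,:2].T); e,V=np.linalg.eigh(w); v=V[:,1]; v=v if v@EX[:2]>0 else -v
        print('  axis angle (z=.197)',np.degrees(np.arctan2(v@EY[:2],v@EX[:2])).round(1))
E
python3 -c "
from h import *
s=sensors.sense(); d=imaging.capture('wrist'); redpts(d,s)
print(markang(d,s,(266,262),(275.5,218)),markang(d,s,(256,292),(275.5,218)))
st()"
```

```text
168 [315.9 222.4] [ 0.6055 -0.0648  0.197 ]
  axis angle (z=.197) 3.3
576 [271.8 239.2] [ 0.5874 -0.0604  0.197 ]
  axis angle (z=.197) 49.6
(np.float64(49.351713501416754), array([ 0.57948036, -0.06719961,  0.197     ]), array([ 0.59393538, -0.05378986,  0.197     ])) (np.float64(46.92004385179158), array([ 0.56758614, -0.07623072,  0.197     ]), array([ 0.59393538, -0.05378986,  0.197     ]))
12.625 pos [ 0.5669 -0.0767  0.1674] yaw -36.9 z [ 0.001 -0.001 -1.   ] F [0.9 0.6 7. ] M [ 0.13 -0.05 -0.05] w 0.0538 j [-0.28  0.67  0.59  1.82 -0.5   0.81 -0.08]
```

Call:
{"fn": "drive_tool", "kwargs": {
  "series": [
    [0,0,0,0,0,5,1],
    [0,0,0,0,0,6,1],
    [0,0,0,0,0,6,1],
    [0,0,0,0,0,6,1],
    [0,0,0,0,0,5,1]
  ]
}}

```text
clock: 13.25
tool_pos: [0.5669, -0.0767, 0.1678]
orientation: [[0.424, -0.906, 0.001], [-0.906, -0.424, -0.001], [0.001, -0.001, -1.0]]
contact_force: [0.0, -0.4, 10.6]
gripper_width: 0.0537
```

```bash
python3 -c "
from h import *
st();s=sensors.sense(); d=imaging.capture('wrist'); redpts(d,s)"
```

```text
13.25 pos [ 0.5669 -0.0767  0.1678] yaw -64.9 z [ 0.001 -0.001 -1.   ] F [ 0.  -0.4 10.6] M [0.14 0.12 0.67] w 0.0537 j [-0.36  0.71  0.73  1.82 -0.61  0.85 -0.46]
203 [293.  197.5] [ 0.6114 -0.0713  0.197 ]
  axis angle (z=.197) 6.0
573 [271.5 238.8] [ 0.5922 -0.0716  0.197 ]
  axis angle (z=.197) 21.5
```

Call:
{"fn": "drive_tool", "kwargs": {
  "series": [
    [0,0,0,0,0,5,1],
    [0,0,0,0,0,5,1],
    [0,0,0,0,0,5,1],
    [0,0,0,0,0,4,1],
    [0,0,0,0,0,0,1]
  ],
  "force": 110
}}

```text
clock: 13.92
tool_pos: [0.5669, -0.0767, 0.1682]
orientation: [[0.106, -0.994, 0.001], [-0.994, -0.106, -0.0], [0.0, -0.001, -1.0]]
contact_force: [-1.0, 0.6, 14.4]
gripper_width: 0.0537
```

```bash
python3 -c "
from h import *
st();s,d=cap('wrist','wrist8'); redpts(d,s)"
```

```text
13.925 pos [ 0.5669 -0.0767  0.1682] yaw -83.9 z [ 0.001 -0.    -1.   ] F [-1.   0.6 14.4] M [ 0.28  0.18 -0.06] w 0.0537 j [-0.41  0.74  0.82  1.82 -0.69  0.89 -0.72]
214 [270.6 187.9] [ 0.6132 -0.077   0.197 ]
  axis angle (z=.197) 2.4
442 [270.8 243.7] [ 0.5898 -0.0799  0.197 ]
  axis angle (z=.197) -2.5
```

View pics/wrist8.png

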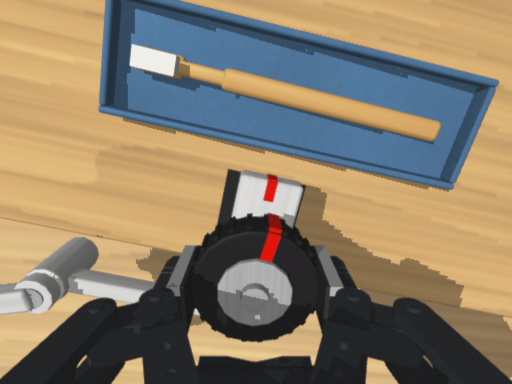

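The wheel mark (271,240) and clamp mark (271,188) nearly line up, with no slip so far. I'll add a few degrees for springback, then release and check.

Call:
{"fn": "drive_tool", "kwargs": {
  "series": [
    [0,0,0,0,0,2.5,1],
    [0,0,0,0,0,2,1],
    [0,0,0,0,0,0,1],
    [0,0,0,0,0,0,1],
    [0,0,0,0,0,0,1]
  ]
}}

```text
clock: 14.6
tool_pos: [0.5669, -0.0767, 0.1683]
orientation: [[0.031, -1.0, 0.001], [-1.0, -0.031, -0.0], [0.0, -0.001, -1.0]]
contact_force: [-0.7, 1.3, 14.2]
gripper_width: 0.0533
```

```bash
python3 -c "
from h import *
st()"
```

```text
14.6 pos [ 0.5669 -0.0767  0.1683] yaw -88.24 z [ 0.001 -0.    -1.   ] F [-0.7  1.3 14.2] M [0.23 0.26 0.69] w 0.0533 j [-0.42  0.75  0.84  1.82 -0.7   0.9  -0.78]
```

Call:
{"fn": "drive_tool", "kwargs": {
  "series": [
    [0,0,0,0,0,0,0.3],
    [0,0,0,0,0,0,0],
    [0,0,0,0,0,0,0],
    [0,0,-1,0,0,0,0],
    [0,0,-3,0,0,0,0]
  ],
  "force": 30
}}

```text
clock: 15.22
tool_pos: [0.5655, -0.0762, 0.2065]
orientation: [[0.027, -1.0, -0.003], [-1.0, -0.027, 0.0], [-0.0, 0.003, -1.0]]
contact_force: [0.2, 0.1, 1.0]
gripper_width: 0.0852
```

Call:
{"fn": "drive_tool", "kwargs": {
  "series": [
    [0,0,-4,0,0,0,0],
    [0,0,-4,0,0,0,0],
    [0,0,-1,0,0,0,0],
    [0,0,0,0,0,0,0],
    [0,0,0,0,0,0,0]
  ]
}}

```text
clock: 15.85
tool_pos: [0.5657, -0.076, 0.2956]
orientation: [[0.028, -1.0, -0.002], [-1.0, -0.028, 0.001], [-0.001, 0.002, -1.0]]
contact_force: [-0.4, -0.3, 0.2]
gripper_width: 0.0855
```

```bash
python3 -c "
from h import *
st();s,d=cap('wrist','wrist9'); pickle.dump((s,d),open('wrist9.pkl','wb'));redpts(d,s)
f=d['frame'];cv2.imwrite('pics/wrist9z.png',cv2.resize(f[130:330,160:400],None,fx=3,fy=3,interpolation=cv2.INTER_CUBIC))"
```

```text
15.85 pos [ 0.5657 -0.076   0.2956] yaw -88.4 z [-0.002  0.001 -1.   ] F [-0.4 -0.3  0.2] M [-0.04 -0.03 -0.01] w 0.0855 j [-0.49  0.61  0.97  1.67 -0.55  1.15 -0.92]
54 [261.1 144.1] [ 0.6082 -0.0788  0.197 ]
  axis angle (z=.197) 0.0
113 [261.9 167.7] [ 0.5897 -0.0801  0.197 ]
  axis angle (z=.197) -3.9
```

View pics/wrist9z.png

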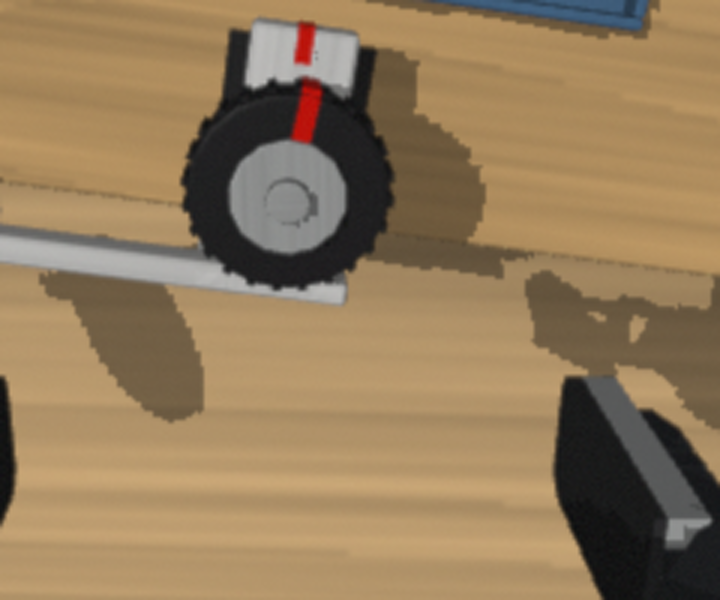

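```bash
python3 -c "
from h import *
s,d=pickle.load(open('wrist9.pkl','rb'))
Z=lambda u,v:(160+(u+.5)/3-.5,130+(v+.5)/3-.5)
f=d['frame']; g=cv2.cvtColor(f,cv2.COLOR_BGR2GRAY)
# hub disc: light grey blob
hsv=cv2.cvtColor(f,cv2.COLOR_BGR2HSV); m=(hsv[:,:,1]<25)&(hsv[:,:,2]>90)
for a,c,l in blobs(m,300):
    (x,y),(w,h),an=cv2.minAreaRect(np.argwhere(l)[:,::-1].astype(np.float32)); print(a,c,x,y,w,h)
c=Z(288,197)
print('hub',onz(d,c,.197,s))
print('hub->mark outer',markang(d,s,c,Z(312,82))[0],'mark axis',markang(d,s,Z(302,141),Z(312,82))[0])
H=onz(d,c,.197,s);Cm=onz(d,Z(305,43),.165,s);v=(Cm-H)[:2];print('clampmark',Cm,np.degrees(np.arctan2(v@EY[:2],v@EX[:2])))
a,b=onz(d,Z(305,24),.165,s),onz(d,Z(303,63),.165,s);v=(a-b)[:2];print(np.degrees(np.arctan2(v@EY[:2],v@EX[:2])))
print('pad ctr rel',(H-np.array([.567,-.0777,0]))@EY)
"
```

```text
613 [259.54323002 148.61174551] 260.18463134765625 149.52308654785156 36.218143463134766 22.822389602661133
1134 [255.30952381 195.19312169] 255.0 195.5 37.0 38.0
1933 [ 91.22762545 222.34919814] 86.79999542236328 225.40000915527344 30.357864379882812 147.3621368408203
1195 [202.19665272 216.85271967] 212.00543212890625 216.4552001953125 127.3707504272461 14.199101448059082
hub [ 0.56669934 -0.07586726  0.197     ]
hub->mark outer -3.057463318786422 mark axis -0.9068877137971377
clampmark [ 0.60323248 -0.07983642  0.165     ] 0.29940004276122356
5.519649622941629
pad ctr rel 0.0017869217884343969
```

The wheel mark is 1–3° past the clamp mark, so the wheel is at about 2.93, and it is holding. Next the mirror arm: locating pivot and bar.

View pics/wrist9.png

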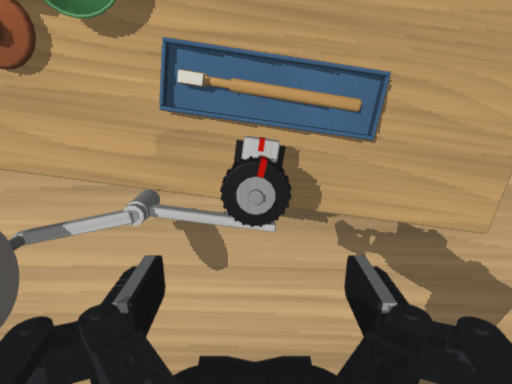

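```bash
python3 -c "
from h import *
s,d=cap('scene','scene5');pickle.dump((s,d),open('scene5.pkl','wb'))
f=d['frame'];cv2.imwrite('pics/scene5z.png',cv2.resize(f[90:270,130:330],None,fx=3,fy=3,interpolation=cv2.INTER_CUBIC))
s,d=cap('top','top5');pickle.dump((s,d),open('top5.pkl','wb'))
f=d['frame'];cv2.imwrite('pics/top5z.png',cv2.resize(f[200:340,200:440],None,fx=3,fy=3,interpolation=cv2.INTER_CUBIC))
"
```

```text
(no output)
```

View pics/scene5z.png

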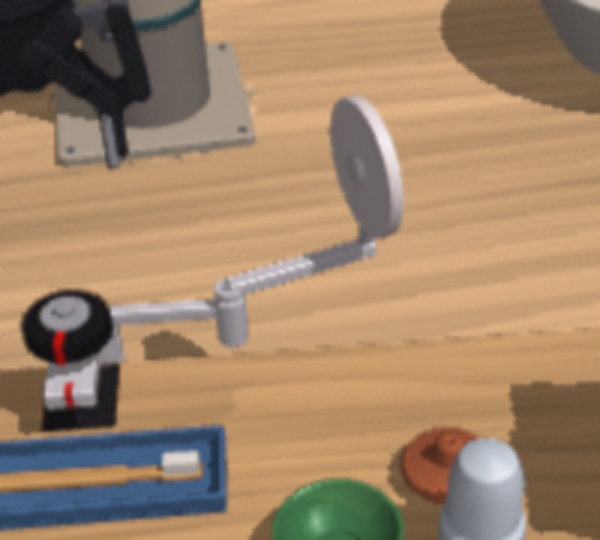

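View pics/top5z.png

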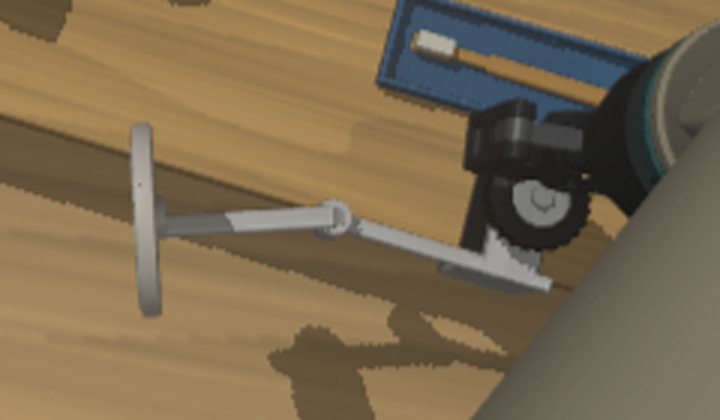

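```bash
python3 -c "
from h import *
def rel(a,b):
    v=(b-a)[:2]; return np.degrees(np.arctan2(v@EY[:2],v@EX[:2])),np.linalg.norm(v)
s,d=pickle.load(open('wrist9.pkl','rb'))
a,b=onz(d,(120,216.5),.181,s),onz(d,(18,239.5),.181,s);print('wr',onz(d,(137,212),.185,s),rel(a,b),b)
s,d=pickle.load(open('top5.pkl','rb'))
Z=lambda u,v:(200+(u+.5)/3-.5,200+(v+.5)/3-.5)
a,b=onz(d,Z(310,216),.181),onz(d,Z(175,225),.181);print('top',onz(d,Z(336,215),.185),rel(a,b))
s,d=pickle.load(open('scene5.pkl','rb'))
Z=lambda u,v:(130+(u+.5)/3-.5,90+(v+.5)/3-.5)
a,b=onz(d,Z(245,283),.181),onz(d,Z(365,248),.181);print('scene',onz(d,Z(230,286),.185),rel(a,b))
st()
"
```

```text
wr [0.54470763 0.02610148 0.185     ] (np.float64(111.33046690360212), np.float64(0.09797420326760649)) [0.51333646 0.13775351 0.181     ]
top [0.53733741 0.03255402 0.185     ] (np.float64(110.57942013527878), np.float64(0.0765731855597679))
scene [0.5457266  0.03204997 0.185     ] (np.float64(109.3561211051152), np.float64(0.09166186900007155))
16.0 pos [ 0.5659 -0.0762  0.2957] yaw -88.41 z [-0.002  0.    -1.   ] F [ 0.2  0.5 -0.7] M [-0.01 -0.04  0.  ] w 0.0853 j [-0.49  0.61  0.97  1.67 -0.55  1.15 -0.92]
```

```bash
python3 -c "
from h import *
s,d=pickle.load(open('scene5.pkl','rb')); w=imaging.capture('wrist')
M=np.array(w['mount']);c=s['tool_pos']+s['orientation']@M[:3,3];print(c,proj(d,c))
u=proj(d,c); f=d['frame'];cv2.imwrite('pics/sc5full.png',cv2.resize(f[0:256,0:340],None,fx=2,fy=2))
s,d=pickle.load(open('top5.pkl','rb'));print(proj(d,c))
"
```

```text
[ 0.64665407 -0.07286265  0.43877653] [127.92243561 104.25232363]
[435.83146859 180.85642874]
```

View pics/sc5full.png

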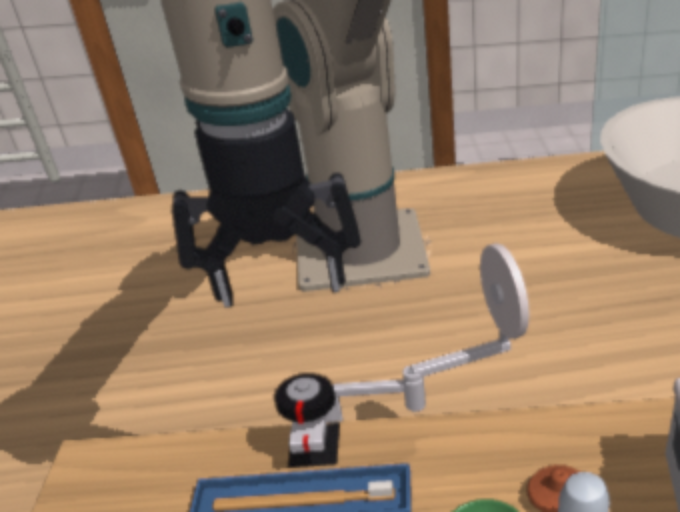

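No protruding camera body is visible, so tool yaw 14°→83.5° (comfortable joints) is usable for gripping the bar. I'll move above it.

```bash
python3 -c "
from h import *
plan([((.5303,.0669,.30),14,10)])"
```

```text
[-1.44, 0.32, -0.04, 0.0, 0.0, -10.2] 
[-1.48, 0.06, -0.04, 0.0, 0.0, -10.2] 
[-1.46, -0.21, -0.04, 0.0, 0.0, -10.2] 
[-1.4, -0.46, -0.04, 0.0, 0.0, -10.2] 
[-1.3, -0.71, -0.04, 0.0, 0.0, -10.2] 
[-1.15, -0.92, -0.04, 0.0, 0.0, -10.2] 
[-0.97, -1.11, -0.04, 0.0, 0.0, -10.2] 
[-0.75, -1.27, -0.04, 0.0, 0.0, -10.2] 
[-0.52, -1.38, -0.04, 0.0, 0.0, -10.2] 
[-0.26, -1.45, -0.04, 0.0, 0.0, -10.2]
```

Call:
{"fn": "drive_tool", "kwargs": {
  "series": [
    [-1.45,0.3,-0.05,0,0,-10.2,0.4],
    [-1.5,0.05,-0.05,0,0,-10.2,0.4],
    [-1.45,-0.2,-0.05,0,0,-10.2,0.5],
    [-1.4,-0.45,-0.05,0,0,-10.2,0.5],
    [-1.3,-0.7,-0.05,0,0,-10.2,0.5]
  ]
}}

```text
clock: 16.68
tool_pos: [0.5483, -0.0043, 0.2989]
orientation: [[0.798, -0.603, -0.001], [-0.603, -0.798, -0.0], [-0.001, 0.001, -1.0]]
contact_force: [0.2, -0.6, -0.5]
gripper_width: 0.0428
```

Call:
{"fn": "drive_tool", "kwargs": {
  "series": [
    [-1.15,-0.9,-0.05,0,0,-10.2,0.5],
    [-0.95,-1.1,-0.05,0,0,-10.2,0.5],
    [-0.75,-1.25,-0.05,0,0,-10.2,0.5],
    [-0.5,-1.4,-0.05,0,0,-10.2,0.5],
    [-0.25,-1.45,-0.05,0,0,-10.2,0.5]
  ]
}}

```text
clock: 17.3
tool_pos: [0.5311, 0.0668, 0.3014]
orientation: [[0.971, 0.24, -0.001], [0.24, -0.971, -0.0], [-0.001, 0.0, -1.0]]
contact_force: [0.9, -0.6, 0.2]
gripper_width: 0.0426
```

Call:
{"fn": "drive_tool", "kwargs": {
  "series": [
    [0,0,0,0,0,0,0.5],
    [0,0,0,0,0,0,0.5],
    [0,0,0,0,0,0,0.5],
    [0,0,0,0,0,0,0.5],
    [0,0,0,0,0,0,0.5]
  ]
}}

```text
clock: 17.92
tool_pos: [0.5315, 0.0663, 0.3018]
orientation: [[0.972, 0.234, -0.0], [0.234, -0.972, -0.0], [-0.0, 0.0, -1.0]]
contact_force: [0.2, 0.1, 0.4]
gripper_width: 0.0424
```

```bash
python3 -c "
from h import *
st();s,d=cap('wrist','wrist10');pickle.dump((s,d),open('wrist10.pkl','wb'))
print(proj(d,np.array([.539,.032,.185]),s),proj(d,np.array([.5303,.0669,.181]),s))"
```

```text
17.925 pos [0.5315 0.0663 0.3018] yaw 13.55 z [-0. -0. -1.] F [0.2 0.1 0.4] M [0.03 0.06 0.  ] w 0.0424 j [-0.52  0.42  0.5   1.75 -0.23  1.03  0.3 ]
[253.05695567 227.86711687] [252.69213317 188.35246478]
```

View pics/wrist10.png

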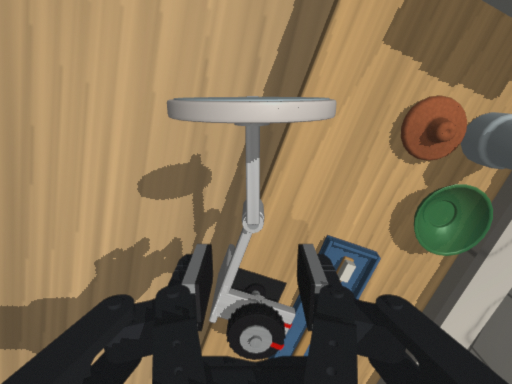

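```bash
python3 -c "
from h import *
s,d=pickle.load(open('wrist10.pkl','rb'))
print('hub',proj(d,np.array([.5667,-.0765,.197]),s))
for z in (.18,.185,.19,.2): print(z,onz(d,(253.5,217),z,s), onz(d,(257,337),z,s))
print('far bar',onz(d,(252.5,125),.181,s),onz(d,(253.5,205),.181,s))
f=d['frame'];cv2.imwrite('pics/wrist10z.png',cv2.resize(f[80:380,160:360],None,fx=2,fy=2,interpolation=cv2.INTER_CUBIC))"
```

```text
hub [254.72902338 338.25105959]
0.18 [0.53738968 0.0403633  0.18      ] [ 0.57229686 -0.08957004  0.18      ]
0.185 [0.53693009 0.04234181 0.185     ] [ 0.5711793  -0.08514243  0.185     ]
0.19 [0.53647049 0.04432033 0.19      ] [ 0.57006174 -0.08071482  0.19      ]
0.2 [0.5355513  0.04827735 0.2       ] [ 0.56782663 -0.0718596   0.2       ]
far bar [0.51748654 0.11983803 0.181     ] [0.53460856 0.05197225 0.181     ]
```

View pics/wrist10z.png

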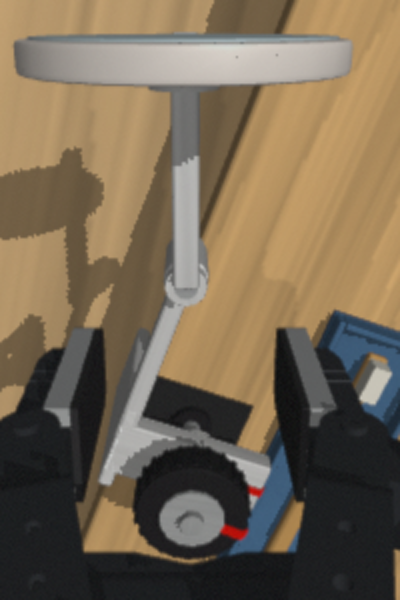

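The bar runs vertically at column ~253, centred between the jaws, in world direction 104.2° as planned. The pivot ring is at about (253,223). Descending.

Call:
{"fn": "drive_tool", "kwargs": {
  "series": [
    [0,0,3,0,0,-0.6,0.5],
    [0,0,4,0,0,0,0.5],
    [0,0,3.5,0,0,0,0.5],
    [0,0,2.3,0,0,0,0.5],
    [0,0,1.0,0,0,0,0.5]
  ]
}}

```text
clock: 18.6
tool_pos: [0.5308, 0.0664, 0.1626]
orientation: [[0.97, 0.245, -0.002], [0.245, -0.97, -0.0], [-0.002, -0.0, -1.0]]
contact_force: [0.1, -0.2, 0.2]
gripper_width: 0.0428
```

Call:
{"fn": "drive_tool", "kwargs": {
  "series": [
    [0,0,0,0,0,0,0.5],
    [0,0,0,0,0,0,0.7],
    [0,0,0,0,0,0,0.75],
    [0,0,0,0,0,0,0.8],
    [0,0,0,0,0,0,0.8]
  ],
  "force": 20
}}

```text
clock: 19.23
tool_pos: [0.5315, 0.0666, 0.1641]
orientation: [[0.969, 0.245, 0.0], [0.245, -0.969, 0.0], [0.0, -0.0, -1.0]]
contact_force: [0.0, 0.4, 0.3]
gripper_width: 0.0171
```

```bash
python3 -c "
from h import *
st();s,d=cap('wrist','wrist11');s,d=cap('scene','scene6')"
```

```text
19.225 pos [0.5315 0.0666 0.1641] yaw 14.2 z [ 0.  0. -1.] F [0.  0.4 0.3] M [0.01 0.05 0.01] w 0.0171 j [-0.45  0.59  0.41  1.91 -0.35  0.71  0.41]
```

View pics/wrist11.png

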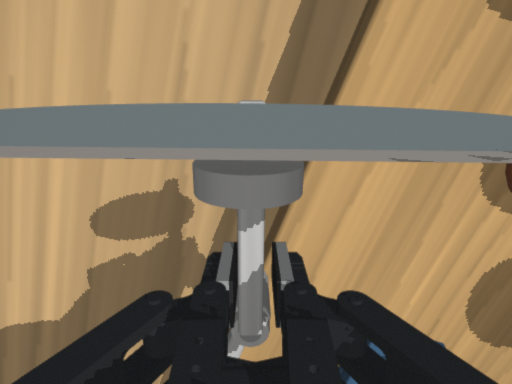

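View pics/scene6.png

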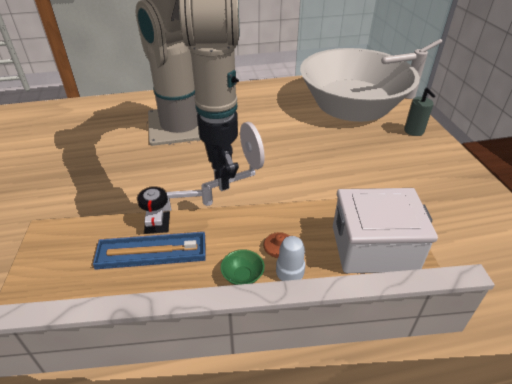

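The bar is caged between the fingers (17 mm gap) and clear of the mirror boss. Closing gently and swinging along the arc.

Call:
{"fn": "drive_tool", "kwargs": {
  "series": [
    [0,0,0,0,0,0,1],
    [0,0,0,0,0,0,1],
    [-0.2,0.01,0,0,0,-3.4,1],
    [-0.34,0.02,0,0,0,-5.8,1],
    [-0.34,0.02,0,0,0,-5.8,1]
  ]
}}

```text
clock: 19.95
tool_pos: [0.5215, 0.0631, 0.1638]
orientation: [[0.872, 0.49, -0.003], [0.49, -0.872, 0.0], [-0.003, -0.002, -1.0]]
contact_force: [-4.9, -0.0, 5.4]
gripper_width: 0.0116
```

```bash
cat >> h.py <<'E'
def arc(piv,r,enddir,n):
    s=sensors.sense();R=np.array(s['orientation']);y=-R[:,1];a0=np.degrees(np.arctan2(y[1],y[0]))%360
    print('armdir',a0,'offset from pivot',np.array(s['tool_pos'])[:2]-np.array(piv)[:2])
    w=[]
    for i in range(1,n+1):
        a=a0+(enddir-a0)*i/n; q=np.array([piv[0]+r*np.cos(np.radians(a)),piv[1]+r*np.sin(np.radians(a)),s['tool_pos'][2]]); w.append((q,a-90,1))
    plan(w)
E
python3 -c "
from h import *
st(); arc((.5385,.0335),.0338,173.5,10)"
```

```text
19.95 pos [0.5215 0.0631 0.1638] yaw 29.34 z [-0.003  0.    -1.   ] F [-4.9 -0.   5.4] M [-0.13  1.15 -0.22] w 0.0116 j [-0.39  0.57  0.33  1.94 -0.28  0.68  0.62]
armdir 119.33961314834079 offset from pivot [-0.01701103  0.02960768]
[-0.29, 0.05, 0.0, -0.1, 0.2, -5.4] 
[-0.32, 0.02, -0.0, 0.0, 0.0, -5.4] 
[-0.32, 0.02, -0.0, 0.0, 0.0, -5.4] 
[-0.32, 0.02, 0.0, -0.0, 0.0, -5.4] 
[-0.32, 0.02, 0.0, -0.0, 0.0, -5.4] 
[-0.32, 0.02, 0.0, -0.0, 0.0, -5.4] 
[-0.32, 0.02, 0.0, -0.0, 0.0, -5.4] 
[-0.32, 0.02, 0.0, -0.0, 0.0, -5.4] 
[-0.32, 0.02, 0.0, -0.0, 0.0, -5.4] 
[-0.32, 0.02, 0.0, -0.0, 0.0, -5.4]
```

Call:
{"fn": "drive_tool", "kwargs": {
  "series": [
    [-0.3,0.04,0,0,0,-5.4,1],
    [-0.32,0.02,0,0,0,-5.4,1],
    [-0.32,0.02,0,0,0,-5.4,1],
    [-0.32,0.02,0,0,0,-5.4,1],
    [-0.32,0.02,0,0,0,-5.4,1]
  ]
}}

```text
clock: 20.58
tool_pos: [0.5092, 0.0522, 0.1638]
orientation: [[0.554, 0.832, -0.005], [0.832, -0.554, 0.001], [-0.003, -0.005, -1.0]]
contact_force: [-7.2, 0.1, 6.9]
gripper_width: 0.0113
```

```bash
python3 -c "
from h import *
st(); arc((.5385,.0335),.0338,173.5,5)"
```

```text
20.575 pos [0.5092 0.0522 0.1638] yaw 56.34 z [-0.005  0.001 -1.   ] F [-7.2  0.1  6.9] M [ 0.04  1.48 -0.14] w 0.0113 j [-0.29  0.54  0.19  1.97 -0.16  0.65  0.99]
armdir 146.33820019721665 offset from pivot [-0.02926825  0.01874648]
[-0.26, 0.11, 0.0, -0.3, 0.1, -5.4] 
[-0.32, 0.02, 0.0, -0.0, -0.0, -5.4] 
[-0.32, 0.02, 0.0, -0.0, -0.0, -5.4] 
[-0.32, 0.02, 0.0, -0.0, -0.0, -5.4] 
[-0.32, 0.02, 0.0, -0.0, -0.0, -5.4]
```

Call:
{"fn": "drive_tool", "kwargs": {
  "series": [
    [-0.32,0.02,0,0,0,-5.4,1],
    [-0.32,0.02,0,0,0,-5.4,1],
    [-0.32,0.02,0,0,0,-5.4,1],
    [-0.32,0.02,0,0,0,-5.4,1],
    [-0.32,0.02,0,0,0,-5.4,1]
  ]
}}

```text
clock: 21.2
tool_pos: [0.5033, 0.0368, 0.1638]
orientation: [[0.116, 0.993, -0.007], [0.993, -0.116, -0.0], [-0.001, -0.007, -1.0]]
contact_force: [-8.5, -0.7, 8.7]
gripper_width: 0.0116
```

```bash
python3 -c "
from h import *
st(); arc((.5385,.0335),.0338,173.5,5)
s,d=cap('scene','scene7');s,d=cap('wrist','wrist12');s,d=cap('top','top7')"
```

```text
21.2 pos [0.5033 0.0368 0.1638] yaw 83.34 z [-0.007 -0.    -1.   ] F [-8.5 -0.7  8.7] M [-0.16  1.75 -0.15] w 0.0116 j [-0.16  0.52  0.05  1.98 -0.04  0.64  1.37]
armdir 173.33820203855635 offset from pivot [-0.03522569  0.00333932]
[0.08, 0.16, -0.0, -0.4, 0.1, -0.0] 
[-0.0, 0.0, -0.0, 0.0, 0.0, -0.0] 
[-0.0, 0.0, -0.0, 0.0, 0.0, -0.0] 
[-0.0, 0.0, -0.0, 0.0, 0.0, -0.0] 
[-0.0, 0.0, -0.0, 0.0, 0.0, -0.0]
```

View pics/scene7.png

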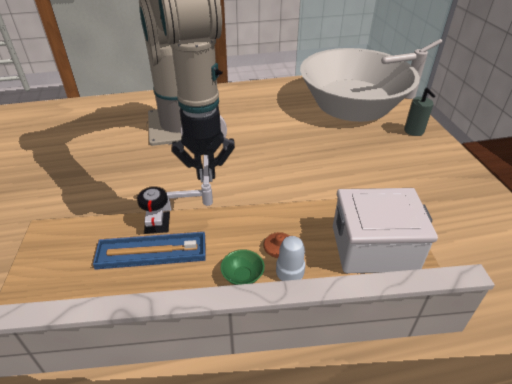

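View pics/wrist12.png

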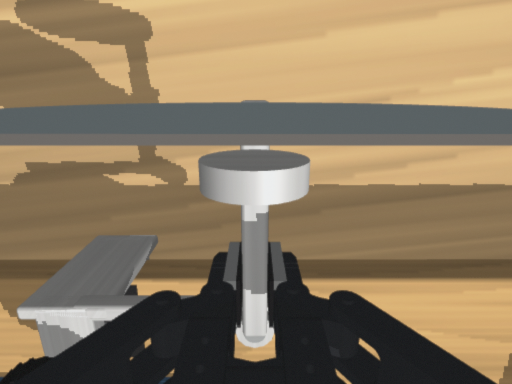

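The bar is perpendicular to the shelf edge in the wrist view, vertical at column 256 with the edge horizontal. Releasing and lifting straight up.

Call:
{"fn": "drive_tool", "kwargs": {
  "series": [
    [0,0,0,0,0,0,1],
    [0,0,0,0,0,0,0.8],
    [0,0,0,0,0,0,0.6],
    [0,0,0,0,0,0,0.5],
    [0,0,0,0,0,0,0.5]
  ]
}}

```text
clock: 21.98
tool_pos: [0.507, 0.0372, 0.1637]
orientation: [[0.118, 0.993, 0.0], [0.993, -0.118, 0.0], [0.0, 0.0, -1.0]]
contact_force: [0.9, 1.0, 0.4]
gripper_width: 0.0429
```

```bash
python3 -c "
from h import *
st()"
```

```text
21.975 pos [0.507  0.0372 0.1637] yaw 83.2 z [ 0.  0. -1.] F [0.9 1.  0.4] M [ 0.01 -0.01 -0.01] w 0.0429 j [-0.16  0.52  0.05  1.98 -0.04  0.64  1.37]
```

Call:
{"fn": "drive_tool", "kwargs": {
  "series": [
    [0,0,-1,0,0,0,0.5],
    [0,0,-2.5,0,0,0,0.5],
    [0,0,-4,0,0,0,0.5],
    [0,0,-5,0,0,0,0.5],
    [0,0,-5,0,0,0,0.5]
  ]
}}

```text
clock: 22.6
tool_pos: [0.5065, 0.0371, 0.3411]
orientation: [[0.119, 0.993, 0.001], [0.993, -0.119, 0.0], [0.0, 0.001, -1.0]]
contact_force: [1.2, 0.5, -1.1]
gripper_width: 0.0426
```

Call:
{"fn": "drive_tool", "kwargs": {
  "series": [
    [0,0,-2,0,0,0,0.5],
    [-3,0,0,0,0,0,0.5],
    [-3,0,0,0,0,0,0.5],
    [0,0,0,0,0,0,0.5],
    [0,0,0,0,0,0,0.5]
  ]
}}

```text
clock: 23.22
tool_pos: [0.4997, -0.0217, 0.3592]
orientation: [[0.118, 0.993, 0.001], [0.993, -0.118, 0.001], [0.001, 0.0, -1.0]]
contact_force: [-0.1, -0.0, -0.1]
gripper_width: 0.0428
```

```bash
python3 -c "
from h import *
st();s,d=cap('wrist','wrist13');pickle.dump((s,d),open('wrist13.pkl','wb'));redpts(d,s)
s,d=cap('scene','scene8');pickle.dump((s,d),open('scene8.pkl','wb'))"
```

```text
23.225 pos [ 0.4997 -0.0217  0.3592] yaw 83.22 z [ 0.001  0.001 -1.   ] F [-0.1 -0.  -0.1] M [0.01 0.01 0.02] w 0.0428 j [-0.09  0.28  0.1   1.74 -0.03  1.12  1.47]
```

View pics/wrist13.png

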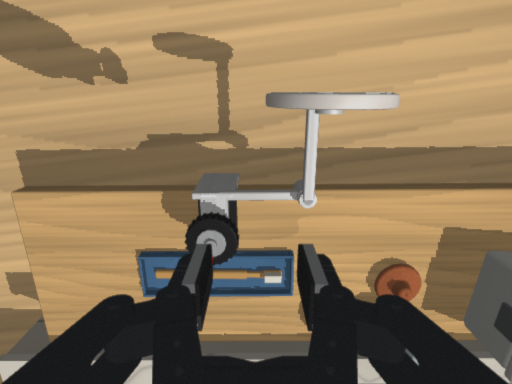

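View pics/scene8.png

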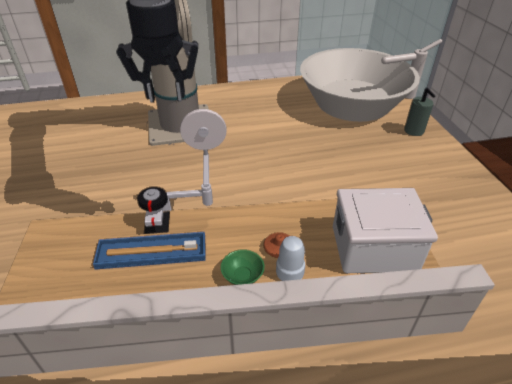

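```bash
python3 -c "
from h import *
s,d=pickle.load(open('wrist13.pkl','rb'))
def rel(a,b):
    v=(b-a)[:2]; return np.degrees(np.arctan2(v@EY[:2],v@EX[:2]))%360,np.linalg.norm(v)
f=d['frame'].astype(int); m=(f.max(2)-f.min(2)<30)&(f.mean(2)>105)
P=[]
for r in range(118,188,5):
    c=np.argwhere(m[r,290:330])[:,0]+290
    if len(c): P.append(onz(d,((c.min()+c.max())/2,r),.181,s)); print(r,c.min(),c.max(),end='; ')
P=np.array(P)
l=np.polyfit(P@EX,P@EY,1);print('\narm angle from -EX',np.degrees(np.arctan(l[0])))
e=[onz(d,p,.12,s) for p in [(20,190),(180,188),(480,186)]];print(rel(e[2],e[0]),rel(e[0],e[1]))
s,d=pickle.load(open('scene8.pkl','rb'))
print(rel(onz(d,(206.5,185),.181),onz(d,(206,150),.181)))
f=d['frame'];cv2.imwrite('pics/scene8z.png',cv2.resize(f[100:280,80:280],None,fx=3,fy=3,interpolation=cv2.INTER_CUBIC))"
```

```text
118 308 318; 123 307 318; 128 307 318; 133 307 317; 138 307 317; 143 306 317; 148 306 317; 153 306 316; 158 306 316; 163 305 316; 168 305 315; 173 305 315; 178 304 315; 183 304 314; 
arm angle from -EX -0.35521361423305325
(np.float64(270.2120751144898), np.float64(0.5840229535899317)) (np.float64(90.43918466737522), np.float64(0.20359116957571088))
(np.float64(179.87037417266404), np.float64(0.1252940157836026))
```

View pics/scene8z.png

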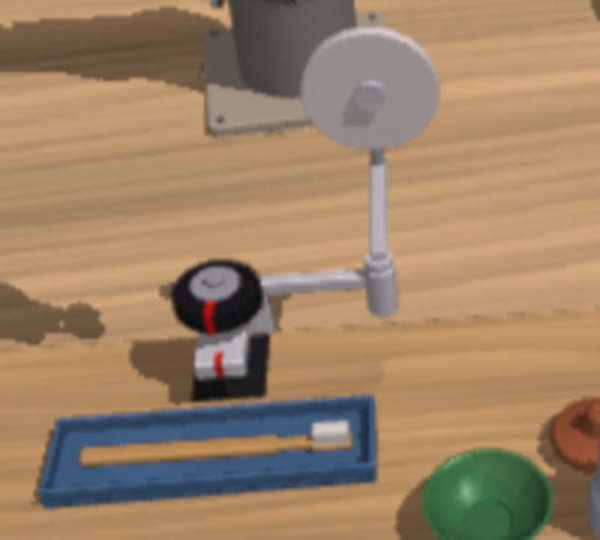

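Call:
{"fn": "drive_tool", "kwargs": {
  "series": [
    [-3,3,-2,0,0,0,0.5],
    [-5,2,0,0,0,0,0.5],
    [-5,0,0,0,0,0,0.5],
    [-5,0,0,0,0,0,0.5],
    [-5,0,0,0,0,0,0.5]
  ]
}}

```text
clock: 23.95
tool_pos: [0.5224, -0.2571, 0.3787]
orientation: [[0.116, 0.993, 0.0], [0.993, -0.116, 0.001], [0.001, 0.0, -1.0]]
contact_force: [-0.6, 0.3, -0.1]
gripper_width: 0.0429
```

Call:
{"fn": "drive_tool", "kwargs": {
  "series": [
    [-4,0,0,0,0,0,0.5],
    [-4,0,0,0,0,0,0.5],
    [0,0,0,0,0,0,0.5],
    [0,0,0,0,0,0,0.5],
    [0,0,0,0,0,0,0.5]
  ]
}}

```text
clock: 24.58
tool_pos: [0.5135, -0.3342, 0.3788]
orientation: [[0.116, 0.993, 0.0], [0.993, -0.116, 0.001], [0.001, 0.0, -1.0]]
contact_force: [0.2, 1.0, 1.0]
gripper_width: 0.043
```

```bash
python3 -c "
from h import *
st();s,d=cap('top','top9');pickle.dump((s,d),open('top9.pkl','wb'))
f=d['frame'];cv2.imwrite('pics/top9z.png',cv2.resize(f[180:340,220:470],None,fx=3.2,fy=3.2,interpolation=cv2.INTER_CUBIC))"
```

```text
24.575 pos [ 0.5135 -0.3342  0.3788] yaw 83.36 z [ 0.     0.001 -1.   ] F [0.2 1.  1. ] M [-0.01 -0.    0.04] w 0.043 j [ 0.41  0.46  0.19  1.41 -0.09  1.28  2.07]
```

View pics/top9z.png

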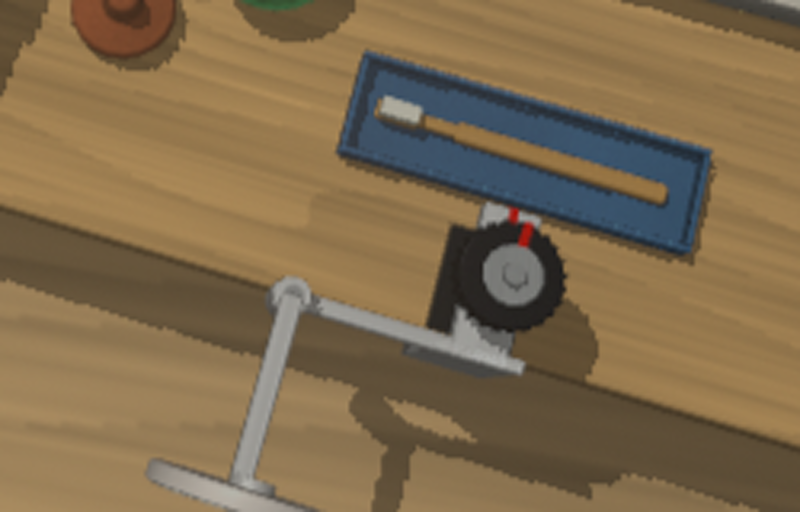

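```bash
python3 -c "
from h import *
s,d=pickle.load(open('top9.pkl','rb'))
Z=lambda u,v:(220+(u+.5)/3.2-.5,180+(v+.5)/3.2-.5)
H=onz(d,Z(514,274),.197);pad=np.array([.567,-.0777,0]);print(H,(H-pad)@EX,(H-pad)@EY)
print('mark',markang(d,None,Z(514,274),Z(529,226))[0],markang(d,None,Z(522,246),Z(529,224))[0])
C=onz(d,Z(514.5,215),.165);v=(C-H)[:2];print('clamp mark',np.degrees(np.arctan2(v@EY[:2],v@EX[:2])))
v=(onz(d,Z(245,470),.181)-onz(d,Z(288,300),.181))[:2];print('arm',np.degrees(np.arctan2(v@EY[:2],v@EX[:2]))%360)
"
```

```text
[ 0.56653697 -0.07721512  0.197     ] -0.0005149433436993243 0.00042934900526115754
mark -3.785091714268635 -4.064337611606851
clamp mark -0.05191734353995017
arm 181.04638754743857
```

```bash
python3 -c "
from h import *
st(); print(workorder.hand_in())"
```

```text
24.625 pos [ 0.5134 -0.3345  0.3789] yaw 83.35 z [ 0.     0.001 -1.   ] F [ 0.7  0.  -0.5] M [-0.03  0.02  0.  ] w 0.0424 j [ 0.41  0.46  0.19  1.41 -0.09  1.28  2.07]
the job is handed in; nothing more can be done
None
```

I did all four steps in the order asked and handed the job in at 24.6 s, with the arm clear of everything. The hand-in reports no verdict.

- **Brush:** it lies fully inside the blue tray, and the tray did not visibly move.
- **Clamp:** I slid it about 17 cm to the right by its wheel. The last top view puts the wheel axis, and so the screw foot, within 1 mm of the pad's centre.
- **Wheel:** I wound it clockwise until it was firm, with 0.67–0.69 N m at the hand, and it did not slip in the grip. The red marks line up to within a few degrees. The views disagree slightly: the wrist view puts the wheel mark 1–4° past the clamp's mark and the top view about 4° past, so the wheel is at roughly 2.92–2.97 rad. I judged that within "in line" and did not rework it.
- **Mirror arm:** it points straight out from the shelf, to within about 1° in three views.
- **Other things on the shelf:** the storage box, incense holder, dish and ice roller were not touched, and the pictures show no change in them.

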